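# Square up the coin packs with the ruler

### The job

Take the upright-edged ruler by its black grip and use its straight face to push the ragged row of three coin boxes and the round coin tub into the white rack, until all four stand square in a straight line with their near sides flush with the rack's open mouth. Then lay the ruler back on its rubber mat, centred and lengthwise as it was. Do not touch the boxes or the tub with the gripper, and leave the funnel, coin trays and stamp holder alone.

Things in the scene. Friction and masses are not known exactly. Their poses are not given: they have to be found in the camera images.
- ruler: Loose aluminium L-section ruler, 320 mm long (its y), 0.25 kg. Flat foot 6 mm thick, x = -25 to +20 mm; on its front edge a fence 28 mm tall and 6 mm thick, whose flat pushing face looks to +x at x = +20 mm; scale marks on the fence's top. Origin: underside, below the grip's centre; z up. Starts on the mat, same centre and direction as the mat (within 4 mm and 3 degrees).
- ruler_grip (a point): Point on the ruler's black grip block, 52 mm above the ruler's underside, over its origin; axes as the ruler's. The block is 16 mm thick (x), 44 mm long (y), centred here in x and y, and reaches from the foot up to 70 mm above the underside; above the fence (28 mm) it is free on all sides.
- mat: Fixed flat black rubber mat, 340 mm long (its y) by 80 mm (its x), 3 mm thick: the ruler's place. Lies left or right of the work, its length pointing roughly away from the robot. Origin: centre of its underside, on the counter.
- rack: White plastic U-shaped rack screwed to the counter, which is its floor. Origin: on the counter, middle of its open mouth; +x points into the rack (away from the robot), y along the mouth. Side walls 10 mm thick, 24 mm tall, at y = 135 to 145 mm either side, from x = 0 to the back wall at x = 100 mm. The packs start before the mouth, between the side walls' lines, near sides 25 to 85 mm outside.
- rack_mouth (a point): Middle of the rack's mouth, on the counter (same as the rack's origin; axes as the rack's). The ruler is longer than the mouth (290 mm over the walls): its face comes to rest on the rigid front ends of both side walls when it is flush with the mouth.
- pack_a: Loose cardboard box of coins with a paper band, heavy for its size. 50 mm deep (its x), 44 mm wide (its y), 26 mm tall. Origin: centre of its underside; so its near face (towards the robot) is at its own x = -25 mm. Starts standing in the row in front of the rack, turned by up to about 15 degrees.
- pack_b: Loose cardboard box of coins with a paper band, heavy for its size. 36 mm deep (its x), 40 mm wide (its y), 22 mm tall. Origin: centre of its underside; so its near face (towards the robot) is at its own x = -18 mm. Starts standing in the row in front of the rack, turned by up to about 15 degrees.
- pack_d: Loose cardboard box of coins with a paper band, heavy for its size. 60 mm deep (its x), 34 mm wide (its y), 26 mm tall. Origin: centre of its underside; so its near face (towards the robot) is at its own x = -30 mm. Starts standing in the row in front of the rack, turned by up to about 15 degrees.
- tub: Loose round grey coin tub, 24 mm tall; 46 mm across at its lid (the top 4 mm), 44 mm below. Origin: centre of its underside. Starts standing in the row with the boxes; flush when its lid's near side is at the mouth.
- funnel: Molded white round coin funnel fixed to the counter on the other side from the mat, 170 mm across the rim, 80 mm tall. Origin: centre of its underside. Leave alone.
- coin_trays: Stack of three blue plastic coin trays, 106 mm (x) by 146 mm (y) over the rims, 66 mm tall, loose. Origin: centre of its underside. Leave alone.
- stamp_holder: Aluminium stamp holder with three hanging stamps, foot 70 mm (x) by 130 mm (y), about 130 mm tall, loose. Origin: centre of its underside. Leave alone.
Things that resemble listed ones, but are neither listed nor needed, are in the scene too. What is shaped like the pack_a but orange or turquoise is not meant. Leave any orange look-alike of the pack_d alone.

How it is judged:
By the outcome, as a careful person would: the job done as asked, in the order asked, and still so for the second after the job is handed in, with the robot touching nothing.
It also fails if it takes over 58 s, if anything falls off the work surface, if the arm or the gripper's body presses on something with over 40 N, if the wrist force passes 120 N, or if a joint passes its speed limit or range.

### The arm

A 6-joint arm with a two-finger parallel gripper is mounted at the origin on the work surface. World frame = base frame: x ahead of the robot, y to its left, z up, the work surface at z = 0. Lengths are in m, angles in degrees, forces in N, time in s.
With the tool pointing down it reaches from about 0.375 to 0.9 m from the base axis. Payload 3.1 kg.
Tool frame: the origin (TCP) lies on the centre line of the jaws, within the pads' length; the fingertips stand 25 mm ahead of it and the grasp point (between the pads) lies 6 mm ahead of it; z points along the fingers, y is the line along which they close (so a half turn about z gives the same grasp; the last joint's range is limited). The gripper opens to 87 mm and grips with 3 to 60 N. Pads are 19 mm wide; open, the fingers measure 117 mm over their backs; the gripper's body (75 mm by 190 mm) begins 51 mm behind the grasp point.
Start: joints at [65.002, 30.224, 82.088, -0, 67.689, -10.227], TCP at [0.159, 0.604, 0.212] pointing down, gripper open.
Joint ranges: [-176.69, 176.69], [-43.24, 126.21], [12.49, 139.97], [-82, 262], [0, 151.66], [-163.58, 163.58]. Speed limits (degrees/s): [159.86, 159.86, 180, 180, 180, 180].

### API

Orientations are given as a 3x3 rotation matrix whose columns are the frame's x, y, z axes.
In Python, from rig import bot, cams, models gives the robot as it stands. The module is installed in compiled form; this text tells all that it offers.
- The arm moves only by the shell command python3 -m handwheel 'ROWS' [OPENING]. ROWS is JSON, a list of rows, each a list of 6 numbers: the shift along the world's x, y, z each as a share of 1 m, from -1 to 1, then the turn, a rotation vector about the world's x, y, z each as a share of 2 rad, from -1 to 1. In form: [[dx, dy, dz, wx, wy, wz], ...]. A call has exactly 8 rows; each row is the pose to reach, as a shift and turn from the pose commanded when the call began; what a row does not reach only later rows make up. A row lasts 1/12 s, in which the tool goes at most 41.7 mm and 7.16 degrees, less where a joint would pass 70% of its speed; a pose out of reach is approached as far as the arm can. A call with a number of a shift or a turn outside -1 to 1 is refused whole. A call with a gripper value outside its range is refused whole. OPENING is the opening, from -1 (shut) to 1 (fully open), so that 0 is half open, set as the call begins (- or left out, the last holds). The fingers move at their own pace and stop on an object; the grip force is fixed at half the most. Time passes only in rows, so rows that repeat a pose let the fingers close, or fill a call up. It gives the time, the measured TCP pose, the force, the opening and the grip force at its end, in the units of the state.
- bot.read_state(): the state, without advancing time (a new reading comes with each control period).
- cams.capture(name): name is "scene" or "side" or "wrist"; returns (picture, depth): 384x512x3 uint8, blue, green, red; 384x512 float32, m along the optical axis (not along the pixel's ray), 0 where there is no reading.
- cams.calibration(name): a dict with "mtx" (3x3 intrinsics, pixels), "R" (3x3) and "t" (3): a world point X has camera coordinates R X + t; the wrist camera has in their place "tool_from_camera" (4x4, takes a point from camera to tool coordinates, whose origin is the TCP and whose axes are the flange's). Camera axes: x right, y down, z forward; pixel columns grow to the right and rows downward; lengths in m; the calibration is good to about 2 mm. A picture is of the moment at which its call begins: read the wrist's pose just before it. calibration takes no time and is no camera call.
- bot.hand_in(): hands the job in; it is judged then, once.
Trained networks look in the newest picture that a camera, given by its name, has taken for a name from the list of things; names that differ only in an ending like _2 or _b are one class to them, and where a whole thing is asked for, a point or a joint stands for the part that bears it (a point fixed in the world has none). Each returns a list of dicts, best first, with "conf" (0 to 1); they miss things now and then, are a little off and sometimes report something else, mostly with a low value. They report only what shows in the picture. A call takes as long as a camera call. They do not tell look-alikes from the thing itself.
- models.spot_in(query, camera): "position" ([column, row] in pixels, amid what is visible of it).
- models.tip_of(query, camera): "position" ([column, row] in pixels: a listed point, or the origin of a listed thing).
The state is a dict: "time_s": time; "joint_positions": joint angles; "qvel": joint speeds; "tau": joint torques, N m; "position": TCP position; "tcp_rot": TCP orientation; "force": force on the tool from outside, world axes, zero at the start; "moment": the same for the moment, N m; "opening": opening from 0.0 (shut) to 1.0 (fully open); "grasp_force": force on a finger pad.
Only numpy, scipy, OpenCV 4.12 (cv2) and the standard library are available. Lean on these libraries where they do the work, as an engineer would, in place of code of your own. Each camera call takes 0.05 s, during which the arm holds its last target. There are 200 camera calls.

## Working session

There is one attempt and no reset: what is moved stays moved. The work goes in short steps, Python scripts to look and compute and a shell command to move; the robot and the scene stay as the last step left them, time stands still between calls to the robot, and variables do not carry over. Pictures are saved under pics/ and viewed, at most 10 in all, crops included, and the job is handed in when it is done.

```bash
mkdir -p pics; cat > h.py <<'E'
import numpy as np, cv2
from rig import bot,cams,models
def cam(n):
    s=bot.read_state(); im,d=cams.capture(n); c=cams.calibration(n)
    if n=="wrist":
        T=np.eye(4);T[:3,:3]=np.array(s["tcp_rot"]);T[:3,3]=s["position"]
        W=T@np.array(c["tool_from_camera"])
    else:
        R=np.array(c["R"]);W=np.eye(4);W[:3,:3]=R.T;W[:3,3]=-R.T@np.array(c["t"])
    return im,d,np.array(c["mtx"]),W
def ray(p,K,W):
    return W[:3,:3]@np.linalg.solve(K,[p[0],p[1],1.0]),W[:3,3]
def atz(p,z,K,W):
    r,o=ray(p,K,W); return o+r*(z-o[2])/r[2]
def cloud(d,K,W):
    v,u=np.indices(d.shape); P=np.linalg.inv(K)@np.stack([u.ravel(),v.ravel(),np.ones(d.size)])*d.ravel()
    return (W[:3,:3]@P+W[:3,3:]).T.reshape(*d.shape,3)
E
python3 - <<'E'
from h import *
for n in ["scene","side"]:
    im,d,K,W=cam(n); cv2.imwrite(f"pics/{n}0.png",im); C=cloud(d,K,W)
    print(n,W[:3,3])
    for q in ["ruler","ruler_grip","mat","rack","rack_mouth","pack_a","pack_b","pack_d","tub"]:
        for r in (models.spot_in(q,n) if q!="rack_mouth" and q!="ruler_grip" else models.tip_of(q,n))[:4]:
            p=r["position"];print(q,round(r["conf"],2),np.round(p),np.round(C[int(p[1]),int(p[0])],3))
s=bot.read_state();print(s["time_s"],s["tcp_rot"],s["force"],s["opening"])
E
```

```text
scene [1.27419203 0.23222617 0.75083054]
ruler_grip 0.66 [408. 191.] [0.395 0.339 0.071]
ruler_grip 0.45 [398. 210.] [0.4   0.33  0.004]
mat 0.68 [394. 229.] [0.474 0.327 0.004]
rack 0.84 [240. 263.] [0.739 0.002 0.025]
pack_a 0.95 [267. 228.] [0.609 0.023 0.025]
pack_a 0.85 [252. 169.] [ 0.405 -0.099  0.027]
pack_a 0.79 [300. 186.] [0.42  0.056 0.025]
pack_a 0.73 [290. 237.] [0.615 0.085 0.022]
pack_b 0.95 [267. 228.] [0.609 0.023 0.025]
pack_b 0.85 [252. 169.] [ 0.405 -0.099  0.027]
pack_b 0.79 [300. 186.] [0.42  0.056 0.025]
pack_b 0.73 [290. 237.] [0.615 0.085 0.022]
pack_d 0.95 [267. 228.] [0.609 0.023 0.025]
pack_d 0.85 [252. 169.] [ 0.405 -0.099  0.027]
pack_d 0.79 [300. 186.] [0.42  0.056 0.025]
pack_d 0.73 [290. 237.] [0.615 0.085 0.022]
tub 0.73 [247. 224.] [ 0.618 -0.028  0.026]
side [ 0.26678295 -0.77090164  0.80811129]
ruler 0.57 [165. 139.] [0.382 0.332 0.025]
ruler 0.25 [274. 191.] [0.611 0.013 0.024]
ruler_grip 0.58 [166. 123.] [0.393 0.342 0.073]
mat 0.6 [165. 146.] [ 0.267 -0.771  0.808]
rack 0.59 [316. 193.] [ 0.726 -0.002  0.   ]
pack_a 0.91 [195. 199.] [0.406 0.054 0.024]
pack_a 0.78 [262. 181.] [0.597 0.065 0.02 ]
pack_a 0.71 [208. 243.] [ 0.401 -0.102  0.025]
pack_a 0.65 [275. 193.] [0.609 0.008 0.026]
pack_b 0.91 [195. 199.] [0.406 0.054 0.024]
pack_b 0.78 [262. 181.] [0.597 0.065 0.02 ]
pack_b 0.71 [208. 243.] [ 0.401 -0.102  0.025]
pack_b 0.65 [275. 193.] [0.609 0.008 0.026]
pack_d 0.91 [195. 199.] [0.406 0.054 0.024]
pack_d 0.78 [262. 181.] [0.597 0.065 0.02 ]
pack_d 0.71 [208. 243.] [ 0.401 -0.102  0.025]
pack_d 0.65 [275. 193.] [0.609 0.008 0.026]
tub 0.7 [283. 205.] [ 0.611 -0.044  0.025]
1.0 [[-9.66945480e-01  2.54983211e-01 -1.40787214e-05]
 [ 2.54983211e-01  9.66945480e-01 -3.66833836e-06]
 [ 1.26779914e-05 -7.13692080e-06 -1.00000000e+00]] [0.90752762 0.69815788 0.25084391] 0.9956742532348849
```

View pics/scene0.png

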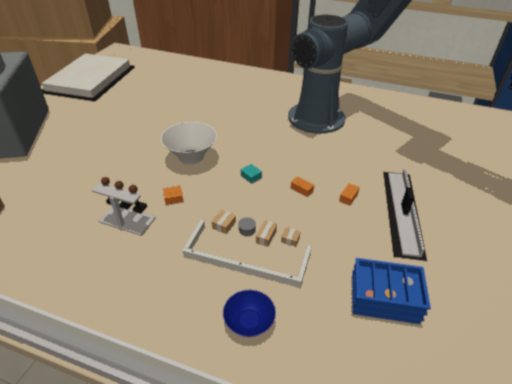

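View pics/side0.png

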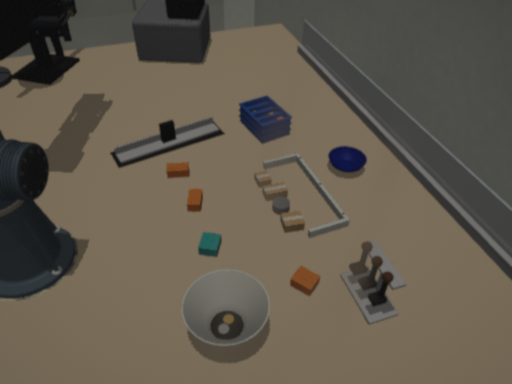

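The scene view shows the ruler on its mat at right (403,210), the rack around (245,255), and the row box (224,221), tub (247,226), box (267,232), box (291,236). The orange and turquoise look-alikes are at (349,193), (302,186), (251,173) and (173,195).

```bash
python3 - <<'E'
from h import *
res=[]
S=1.5 # px/mm
x0,x1,y0,y1=.30,.80,-.22,.42
out=np.zeros((int((x1-x0)*1000*1.2),int((y1-y0)*1000*1.2),3),np.uint8)
A={}
for n in ["scene","side"]:
    im,d,K,W=cam(n);C=cloud(d,K,W);ok=d>0;A[n]=(C,im,ok)
    P=C[ok]
    # counter height check
    m=(P[:,0]>.45)&(P[:,0]<.55)&(P[:,1]>.1)&(P[:,1]<.25);print(n,"counter z",np.median(P[m,2]))
    # heights in ruler region
    m=(abs(P[:,0]-.42)<.2)&(abs(P[:,1]-.335)<.07)
    for lo,hi in [(.022,.034),(.062,.08),(.002,.013)]:
        q=P[m&(P[:,2]>lo)&(P[:,2]<hi)]
        if lo<.01: q=q
        c=q[:,:2].mean(0);u,s,v=np.linalg.svd(q[:,:2]-c);l=(q[:,:2]-c)@v[0];w=(q[:,:2]-c)@v[1]
        print(lo,len(q),c.round(4),"dir",v[0].round(3),"ext",np.percentile(l,[1,99]).round(4),np.percentile(w,[2,98]).round(4))
    # rack pts z 18..28
    m=(P[:,0]>.55)&(P[:,0]<.82)&(abs(P[:,1])<.19)&(P[:,2]>.017)&(P[:,2]<.03)
    q=P[m]; print("n",len(q)); r=cv2.minAreaRect((q[q[:,0]>.0,:2]*1000).astype(np.float32));print(r)
    u=((y1-P[:,1])*1200).astype(int);v=((x1-P[:,0])*1200).astype(int)
    k=(u>=0)&(u<out.shape[1])&(v>=0)&(v<out.shape[0])
    col=im[ok]
    z=np.clip(P[:,2]/.04,0,1)
    for a,b,c_,zz in zip(u[k],v[k],col[k],z[k]): cv2.circle(out,(a,b),1,tuple(int(t) for t in c_),-1) if n=="scene" or zz>.3 else None
cv2.imwrite("pics/top.png",out)
E
```

```text
scene counter z -0.0006250139300385538
0.022 280 [0.4242 0.3645] dir [0.974 0.225] ext [-0.1894  0.129 ] [-0.0075  0.021 ]
0.062 97 [0.4017 0.344 ] dir [0.967 0.255] ext [-0.0252  0.0193] [-0.0066  0.008 ]
0.002 1736 [0.4279 0.3401] dir [0.979 0.202] ext [-0.1893  0.1389] [-0.0334  0.0471]
n 2056
((704.1166381835938, 0.8132476806640625), (234.19857788085938, 292.8041687011719), 0.7873542308807373)
side counter z -0.0005784489627654876
0.022 356 [0.3839 0.3536] dir [-0.977 -0.212] ext [-0.1661  0.1477] [-0.0096  0.0219]
0.062 86 [0.3959 0.3398] dir [-0.976 -0.218] ext [-0.0214  0.0209] [-0.011   0.0073]
0.002 1425 [0.3895 0.3295] dir [-0.985 -0.171] ext [-0.1943  0.1597] [-0.04    0.0467]
n 1573
((703.5861206054688, -0.9730987548828125), (233.712158203125, 293.5655517578125), 1.6934690475463867)
```

View pics/top.png

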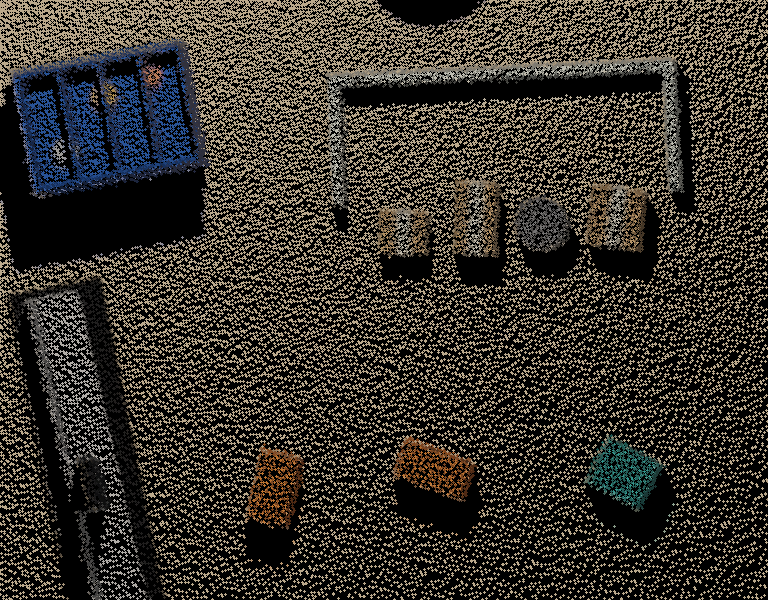

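```bash
python3 - <<'E'
from h import *
c=cams.calibration("wrist");print(np.round(c["mtx"],1),np.round(c["tool_from_camera"],4))
E
```

```text
[[298.2   0.  258.3]
 [  0.  298.2 193.2]
 [  0.    0.    1. ]] [[-6.000e-04 -9.535e-01 -3.013e-01  8.220e-02]
 [ 1.000e+00 -7.000e-04  2.000e-04  5.000e-04]
 [-4.000e-04 -3.013e-01  9.535e-01 -1.735e-01]
 [ 0.000e+00  0.000e+00  0.000e+00  1.000e+00]]
```

```bash
python3 -m handwheel '[[0.02,-0.02,0.02,0,0,0],[0.04,-0.05,0.04,0,0,0],[0.06,-0.08,0.06,0,0,0],[0.08,-0.11,0.08,0,0,0],[0.1,-0.14,0.09,0,0,0],[0.12,-0.17,0.09,0,0,0],[0.14,-0.2,0.09,0,0,0],[0.16,-0.23,0.09,0,0,0]]' 1; python3 -m handwheel '[[0.02,-0.03,0,0,0,0],[0.04,-0.06,0,0,0,0],[0.06,-0.09,0,0,0,0.03],[0.08,-0.12,0,0,0,0.06],[0.11,-0.155,0,0,0,0.1],[0.13,-0.185,0,0,0,0.12],[0.15,-0.215,0,0,0,0.13],[0.17,-0.245,0,0,0,0.13]]'; python3 -m handwheel '[[0.02,-0.03,0,0,0,0],[0.04,-0.06,0,0,0,0],[0.06,-0.08,0,0,0,0],[0.08,-0.1,0,0,0,0],[0.08,-0.105,0,0,0,0],[0.08,-0.105,0,0,0,0],[0.08,-0.105,0,0,0,0],[0.08,-0.105,0,0,0,0]]'
python3 - <<'E'
from h import *
im,d,K,W=cam("wrist");cv2.imwrite("pics/w1.png",im);np.savez("w1.npz",im=im,d=d,K=K,W=W)
C=cloud(d,K,W);P=C[d>0]
print(W[:3,3])
h=np.histogram(P[:,2],bins=np.arange(-.01,.04,.002));print(h)
g=cams and models.spot_in("pack_a","wrist");print([(round(r["conf"],2),np.round(atz(r["position"],.025,K,W),3)) for r in g])
E
```

```text
time_s: 1.77
position: [0.32, 0.3729, 0.3031]
tcp_rot: [[-0.967, 0.255, 0.001], [0.255, 0.967, 0.001], [-0.001, 0.001, -1.0]]
force: [0.4, 0.3, -0.2]
opening: 1.003
grasp_force: 0.0
time_s: 2.43
position: [0.4902, 0.1275, 0.3027]
tcp_rot: [[-1.0, -0.002, 0.001], [-0.002, 1.0, 0.0], [-0.001, 0.0, -1.0]]
force: [-0.7, 0.5, 1.1]
opening: 0.997
grasp_force: 0.0
time_s: 3.1
position: [0.5682, 0.0254, 0.3024]
tcp_rot: [[-1.0, -0.003, -0.001], [-0.003, 1.0, 0.001], [0.001, 0.001, -1.0]]
force: [-0.2, 0.4, 0.2]
opening: 1.001
grasp_force: 0.0
[0.48626705 0.02515903 0.47599983]
(array([    0,     0,     0,     7,  6870, 73369, 24380,  2627,  1902,
        3153,  3393,   765,   550,   496,   605,   630,  1227,  2516,
        5043,  1961,   424,   475,   195,   130]), array([-0.01 , -0.008, -0.006, -0.004, -0.002,  0.   ,  0.002,  0.004,
        0.006,  0.008,  0.01 ,  0.012,  0.014,  0.016,  0.018,  0.02 ,
        0.022,  0.024,  0.026,  0.028,  0.03 ,  0.032,  0.034,  0.036,
        0.038]))
[(0.95, array([ 0.616, -0.089,  0.025])), (0.92, array([0.621, 0.024, 0.025])), (0.86, array([0.411, 0.058, 0.025])), (0.85, array([ 0.408, -0.094,  0.025])), (0.82, array([0.605, 0.087, 0.025])), (0.75, array([0.467, 0.31 , 0.025])), (0.68, array([ 0.575, -0.261,  0.025])), (0.37, array([0.719, 0.032, 0.025]))]
```

View pics/w1.png

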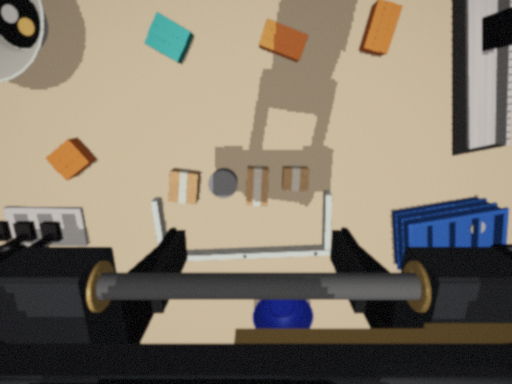

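```bash
python3 - <<'E'
from h import *
f=np.load("w1.npz");im,d,K,W=f["im"],f["d"],f["K"],f["W"];C=cloud(d,K,W)
hsv=cv2.cvtColor(im,cv2.COLOR_BGR2HSV)
white=(hsv[...,1]<40)&(hsv[...,2]>140)&(d>0)&(C[...,2]>.018)&(C[...,2]<.034)
n,l,st,_=cv2.connectedComponentsWithStats(white.astype(np.uint8))
for c in [(145,172,190,248),(316,340,186,250),(195,318,240,262)]:
    m=np.zeros_like(white);m[c[2]:c[3],c[0]:c[1]]=1;m&=white
    P=C[m];q=P[:,:2];cc=q.mean(0);v=np.linalg.svd(q-cc)[2][0];v*=np.sign(v[np.argmax(abs(v))])
    L=(q-cc)@v;n_=np.array([-v[1],v[0]]);w=(q-cc)@n_
    print(len(q),cc.round(4),"dir",np.degrees(np.arctan2(v[1],v[0])).round(2),"ends",(cc+v*np.percentile(L,1)).round(4),(cc+v*np.percentile(L,99)).round(4),np.percentile(w,[3,97]).round(4),"z",np.median(P[:,2]).round(4))
# row packs: top points
from rig import models
m=(d>0)&(C[...,2]>.017)&(C[...,2]<.034)&(C[...,0]>.55)&(C[...,0]<.66)&(abs(C[...,1])<.125)
n,l,st,_=cv2.connectedComponentsWithStats(m.astype(np.uint8))
for i in range(1,n):
    if st[i,4]>100:
        P=C[l==i];print("pack",P.mean(0).round(3),"minx",np.percentile(P[:,0],1).round(3),cv2.minAreaRect((P[:,:2]*1000).astype(np.float32)))
E
```

```text
260 [ 0.676  -0.1398] dir 2.02 ends [ 0.6419 -0.141 ] [ 0.7147 -0.1384] [-0.0049  0.0047] z 0.025
382 [0.6773 0.1396] dir 2.64 ends [0.6293 0.1373] [0.7264 0.1418] [-0.0045  0.0052] z 0.0251
748 [0.7383 0.0229] dir 92.76 ends [ 0.7433 -0.0798] [0.7335 0.1239] [-0.0054  0.0043] z 0.0251
pack [0.617 0.024 0.027] minx 0.588 ((618.5059204101562, 24.043617248535156), (33.987998962402344, 60.881805419921875), 87.79890441894531)
pack [0.605 0.084 0.023] minx 0.588 ((606.495849609375, 84.48504638671875), (39.80720520019531, 36.780555725097656), 89.41809844970703)
pack [ 0.618 -0.092  0.027] minx 0.593 ((619.1946411132812, -92.62645721435547), (44.18495559692383, 50.91331481933594), 82.913818359375)
pack [ 0.613 -0.03   0.025] minx 0.592 ((613.633056640625, -30.299171447753906), (44.96763610839844, 45.12236404418945), 35.12014389038086)
```

```bash
python3 -m handwheel '[[-0.02,0.03,0,0,0,0.01],[-0.04,0.06,0,0,0,0.03],[-0.06,0.095,-0.01,0,0,0.05],[-0.08,0.13,-0.02,0,0,0.07],[-0.1,0.165,-0.03,0,0,0.09],[-0.12,0.2,-0.04,0,0,0.109],[-0.135,0.235,-0.05,0,0,0.109],[-0.15,0.27,-0.05,0,0,0.109]]'; python3 -m handwheel '[[-0.02,0.03,0,0,0,0],[-0.025,0.04,-0.01,0,0,0],[-0.025,0.045,-0.02,0,0,0],[-0.025,0.045,-0.02,0,0,0],[-0.025,0.045,-0.02,0,0,0],[-0.025,0.045,-0.02,0,0,0],[-0.025,0.045,-0.02,0,0,0],[-0.025,0.045,-0.02,0,0,0]]'
cat > rul.py <<'E'
from h import *
import sys
im,d,K,W=cam("wrist");cv2.imwrite(f"pics/{sys.argv[1]}.png",im);np.savez(sys.argv[1],im=im,d=d,K=K,W=W)
C=cloud(d,K,W)
def fit(m,t):
    P=C[m];q=P[:,:2]; 
    r=cv2.minAreaRect((q*1000).astype(np.float32))
    c=q.mean(0);v=np.linalg.svd(q-c,full_matrices=False)[2][0];v*=np.sign(v[0]);n=np.array([-v[1],v[0]])
    L=(q-c)@v;w=(q-c)@n;a=np.percentile(L,[1,99]);b=np.percentile(w,[2,98])
    print(t,len(q),"mid",(c+v*a.mean()+n*b.mean()).round(4),"ang",np.degrees(np.arctan2(v[1],v[0])).round(2),"size",np.ptp(a).round(4),np.ptp(b).round(4),"z",np.median(P[:,2]).round(4),"rect",np.round(r[0],1),np.round(r[1],1),round(r[2],1))
near=(d>0)&(abs(C[...,1]-.34)<.08)&(abs(C[...,0]-.41)<.23)
fit(near&(C[...,2]>.062)&(C[...,2]<.085),"grip")
fit(near&(C[...,2]>.026)&(C[...,2]<.036),"fence")
g=cv2.cvtColor(im,cv2.COLOR_BGR2GRAY)
fit(near&(C[...,2]<.02)&(C[...,2]>-.01)&(g<60),"mat")
for r in models.tip_of("ruler_grip","wrist")[:2]: print(r["conf"],atz(r["position"],.055,K,W).round(4))
E
python3 rul.py w2.npz
```

```text
time_s: 3.87
position: [0.4157, 0.2958, 0.2511]
tcp_rot: [[-0.976, -0.22, -0.003], [-0.22, 0.976, -0.001], [0.004, -0.0, -1.0]]
force: [0.3, 0.1, 0.7]
opening: 1.001
grasp_force: 0.0
time_s: 4.53
position: [0.3953, 0.3385, 0.2328]
tcp_rot: [[-0.976, -0.216, 0.001], [-0.216, 0.976, 0.0], [-0.001, 0.0, -1.0]]
force: [0.1, -0.0, 0.0]
opening: 0.996
grasp_force: 0.0
grip 532 mid [0.3967 0.345 ] ang 12.73 size 0.0426 0.015 z 0.0742 rect [396.7 345.1] [43.3 15.2] 12.4
fence 1251 mid [0.3897 0.3607] ang 12.41 size 0.3058 0.0064 z 0.0323 rect [438.3 361. ] [405.7  30.9] 11.4
mat 4826 mid [0.394  0.3403] ang 9.09 size 0.3304 0.0818 z 0.0043 rect [434.6 350. ] [416.9  77.1] 11.5
0.72 [0.3951 0.3483 0.055 ]
```

```bash
ls pics
```

```text
scene0.png
side0.png
top.png
w1.png
w2.npz.png
```

View pics/w2.npz.png

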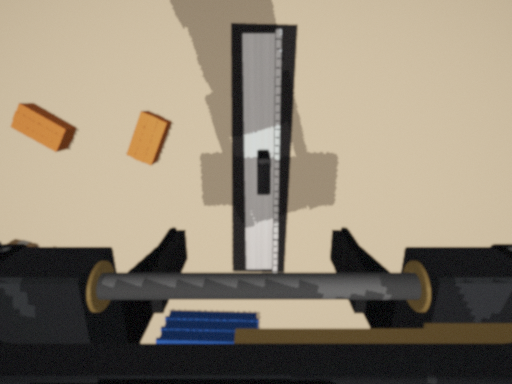

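The wrist view shows the ruler and mat clean and clear: grip at (264,172), mat corners (232,24), (297,24), with the fence on its right, towards +y.

```bash
python3 - <<'E'
from h import *
f=np.load("w2.npz");im,K,W=f["im"],f["K"],f["W"]
g=cv2.cvtColor(im,cv2.COLOR_BGR2GRAY)
# edges per row
Lp,Rp=[],[]
for r in range(35,225,4):
    row=g[r].astype(int); 
    l=[c for c in range(222,245) if row[c]-row[c+1]>15][:0] or None
    gl=np.diff(row[220:246]);c=np.argmin(gl)+220.5;Lp.append(atz((c,r),.003,K,W)[:2])
    gr=np.diff(row[278:305]);c=np.argmax(gr)+278.5;Rp.append(atz((c,r),.003,K,W)[:2])
def ln(P):
    P=np.array(P);c,v=None,None
    vx,vy,x,y=cv2.fitLine(P.astype(np.float32),cv2.DIST_HUBER,0,1e-4,1e-4).ravel();s=np.sign(vx)
    return np.array([vx,vy])*s,np.array([x,y])
a=ln(Lp);b=ln(Rp)
print([np.degrees(np.arctan2(t[0][1],t[0][0])).round(2) for t in (a,b)],a[1],b[1])
v=a[0]+b[0];v/=np.linalg.norm(v);n=np.array([-v[1],v[0]])
print("width",(b[1]-a[1])@n, "n mid",((a[1]+b[1])/2)@n)
N=[];
for c in range(238,292,3):
    col=g[12:36,c].astype(int);r=np.argmin(np.diff(col))+12.5;N.append(atz((c,r),.003,K,W)[:2])
N=np.array(N);ne=np.median(N@v);
F=[]
for c in range(238,280,3):
    col=g[258:284,c].astype(int);r=np.argmax(np.diff(col))+258.5;F.append(atz((c,r),.003,K,W)[:2])
F=np.array(F);fe=np.median(F@v);print("near,far",ne,fe,fe-ne)
cen=v*(ne+.170)+n*(((a[1]+b[1])/2)@n);print("mat centre by near edge",cen,"far",cen+v*(fe-ne-.34))
E
python3 -m handwheel '[[0.001,0.003,-0.02,0,0,0],[0.001,0.006,-0.05,0,0,0],[0.001,0.006,-0.08,0,0,0],[0.001,0.006,-0.11,0,0,0],[0.001,0.006,-0.14,0,0,0],[0.001,0.006,-0.16,0,0,0],[0.001,0.006,-0.171,0,0,0],[0.001,0.006,-0.171,0,0,0]]'; python3 -m handwheel '[[0,0,0,0,0,0],[0,0,0,0,0,0],[0,0,0,0,0,0],[0,0,0,0,0,0],[0,0,0,0,0,0],[0,0,0,0,0,0],[0,0,0,0,0,0],[0,0,0,0,0,0]]' -1
```

```text
[np.float32(11.35), np.float32(11.25)] [0.35507497 0.2938202 ] [0.34709376 0.37205806]
width 0.07828506 n mid 0.25769013
near,far 0.28607244898698514 0.6253523853205649 0.3392799363335798
mat centre by near edge [0.3967369  0.34206157] far [0.3960308  0.34192048]
time_s: 5.3
position: [0.3941, 0.3441, 0.0591]
tcp_rot: [[-0.976, -0.218, -0.005], [-0.218, 0.976, -0.003], [0.005, -0.002, -1.0]]
force: [-0.7, -0.1, -0.3]
opening: 0.995
grasp_force: 0.0
time_s: 5.97
position: [0.3954, 0.3454, 0.0617]
tcp_rot: [[-0.976, -0.218, 0.0], [-0.218, 0.976, 0.0], [-0.0, 0.0, -1.0]]
force: [-0.4, -0.4, 0.5]
opening: 0.478
grasp_force: 0.0
```

```bash
python3 -m handwheel '[[0,0,0,0,0,0],[0,0,0,0,0,0],[0,0,0,0,0,0],[0,0,0,0,0,0],[0,0,0,0,0,0],[0,0,0,0,0,0],[0,0,0,0,0,0],[0,0,0,0,0,0]]'; python3 -c "
from h import *
s=bot.read_state();print(s['position'],s['tcp_rot'])"
```

```text
time_s: 6.63
position: [0.3953, 0.3453, 0.0614]
tcp_rot: [[-0.976, -0.218, -0.0], [-0.218, 0.976, -0.0], [0.0, -0.0, -1.0]]
force: [0.8, 0.2, -0.1]
opening: 0.168
grasp_force: 30.0
[0.39525233 0.34526364 0.06139983] [[-9.75848595e-01 -2.18447924e-01 -1.58756873e-04]
 [-2.18447901e-01  9.75848601e-01 -1.50041131e-04]
 [ 1.87698846e-04 -1.11737321e-04 -9.99999976e-01]]
```

```bash
python3 -m handwheel '[[0,0,0.02,0,0,0],[0,0,0.05,0,0,0],[0,0,0.08,0,0,0],[0,-0.02,0.1,0,0,-0.05],[0.01,-0.04,0.1,0,0,-0.1],[0.02,-0.065,0.1,0,0,-0.15],[0.03,-0.09,0.1,0,0,-0.2],[0.045,-0.12,0.1,0,0,-0.25]]'; python3 -m handwheel '[[0.015,-0.03,0,0,0,-0.05],[0.03,-0.06,0,0,0,-0.1],[0.045,-0.09,0,0,0,-0.15],[0.06,-0.12,0,0,0,-0.2],[0.075,-0.15,0,0,0,-0.25],[0.085,-0.18,0,0,0,-0.3],[0.095,-0.205,0,0,0,-0.35],[0.105,-0.225,0,0,0,-0.4]]'; python3 -m handwheel '[[0,-0.006,0,0,0,-0.05],[0,-0.006,0,0,0,-0.1],[0,-0.006,0,0,0,-0.15],[0,-0.006,0,0,0,-0.2],[0,-0.006,0,0,0,-0.222],[0,-0.006,0,0,0,-0.222],[0,-0.006,0,0,0,-0.222],[0,-0.006,0,0,0,-0.222]]'
python3 - <<'E'
from h import *
s=bot.read_state();R=np.array(s["tcp_rot"]);print(s["position"],np.degrees(np.arctan2(R[1,1],R[0,1])),R[2])
im,d,K,W=cam("side");cv2.imwrite("pics/s1.png",im)
C=cloud(d,K,W)
P=C[(d>0)];m=(abs(P[:,0]-.55)<.1)&(abs(P[:,1])<.2)&(P[:,2]>.085)&(P[:,2]<.14)
q=P[m];print(len(q),q.min(0),q.max(0))
im,d,K,W=cam("wrist");cv2.imwrite("pics/w3.png",im);np.savez("w3",im=im,d=d,K=K,W=W)
E
```

```text
time_s: 7.3
position: [0.4389, 0.2249, 0.1613]
tcp_rot: [[-0.96, 0.279, -0.002], [0.279, 0.96, 0.0], [0.002, -0.0, -1.0]]
force: [-0.3, 0.3, -1.9]
opening: 0.164
grasp_force: 30.0
time_s: 7.97
position: [0.5452, -0.0018, 0.1609]
tcp_rot: [[-0.466, 0.885, -0.001], [0.885, 0.466, 0.0], [0.001, -0.001, -1.0]]
force: [-0.2, 0.4, -2.2]
opening: 0.17
grasp_force: 30.0
time_s: 8.63
position: [0.545, -0.0055, 0.1611]
tcp_rot: [[-0.048, 0.999, -0.001], [0.999, 0.048, 0.0], [0.0, -0.001, -1.0]]
force: [-0.2, -0.8, -1.6]
opening: 0.165
grasp_force: 30.0
[ 0.54500415 -0.0055245   0.1611466 ] 2.7527920340793175 [ 2.93608730e-04 -7.12072831e-04 -9.99999703e-01]
1889 [ 0.5135226  -0.16885793  0.09906353] [0.57289997 0.15090921 0.13995944]
```

View pics/w3.png

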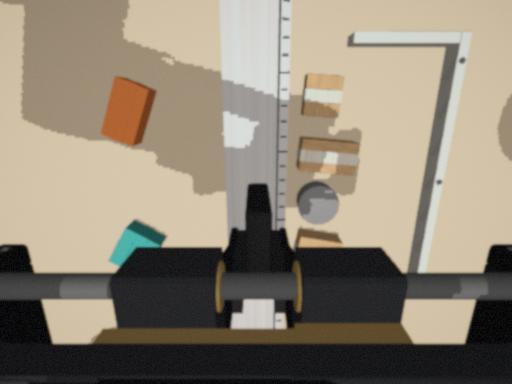

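The wrist view shows the ruler held square. The packs (323,95), (329,157) and tub (318,203) stand clear of the fence, and no look-alike is near.

```bash
python3 -m handwheel '[[0,0,-0.02,0,0,0],[0,0,-0.04,0,0,0],[0,0,-0.06,0,0,0],[0,0,-0.08,0,0,0],[0,0,-0.09,0,0,0],[0,0,-0.095,0,0,0],[0,0,-0.1,0,0,0],[0,0,-0.102,0,0,0]]'; python3 -m handwheel '[[0,0,-0.0005,0,0,0],[0,0,-0.0005,0,0,0],[0.002,0,-0.0005,0,0,0],[0.004,0,-0.0005,0,0,0],[0.007,0,-0.0005,0,0,0],[0.01,0,-0.0005,0,0,0],[0.014,0.0005,-0.0005,0,0,0],[0.018,0.001,-0.0005,0,0,0]]'
```

```text
time_s: 9.4
position: [0.5458, -0.0057, 0.0594]
tcp_rot: [[-0.047, 0.999, 0.001], [0.999, 0.047, -0.0], [-0.0, 0.001, -1.0]]
force: [-0.1, 0.6, -2.7]
opening: 0.169
grasp_force: 30.0
time_s: 10.07
position: [0.5639, -0.0047, 0.0591]
tcp_rot: [[-0.047, 0.999, 0.0], [0.999, 0.047, -0.0], [-0.0, 0.0, -1.0]]
force: [0.5, -0.0, -2.1]
opening: 0.17
grasp_force: 30.0
```

```bash
python3 -m handwheel '[[0.003,0,-0.0005,0,0,0],[0.006,0,-0.0005,0,0,0],[0.009,0.0005,-0.0005,0,0,0],[0.012,0.0005,-0.0005,0,0,0],[0.015,0.0005,-0.0005,0,0,0],[0.018,0.001,-0.0005,0,0,0],[0.02,0.001,-0.0005,0,0,0],[0.022,0.001,-0.0005,0,0,0]]'; python3 -m handwheel '[[0.002,0,0,0,0,0],[0.004,0,0,0,0,0],[0.006,0,0,0,0,0],[0.009,0.0005,0,0,0,0],[0.012,0.0005,0,0,0,0],[0.015,0.0005,0,0,0,0],[0.018,0.001,0,0,0,0],[0.02,0.001,0,0,0,0]]'
```

```text
time_s: 10.73
position: [0.5876, -0.0042, 0.062]
tcp_rot: [[-0.047, 0.999, 0.006], [0.999, 0.047, -0.001], [-0.001, 0.006, -1.0]]
force: [-0.4, 0.8, 12.3]
opening: 0.077
grasp_force: 27.6
time_s: 11.4
position: [0.6058, -0.0028, 0.0586]
tcp_rot: [[-0.047, 0.999, 0.001], [0.999, 0.047, -0.0], [-0.0, 0.0, -1.0]]
force: [-0.6, -0.7, 2.7]
opening: 0.007
grasp_force: 1.8
```

```bash
python3 - <<'E'
from h import *
im,d,K,W=cam("side");a=cv2.resize(im[130:260,190:390],(800,520),interpolation=cv2.INTER_CUBIC);cv2.imwrite("pics/s2.png",a)
C=cloud(d,K,W);P=C[d>0];m=(abs(P[:,0]-.58)<.09)&(abs(P[:,1]+.0)<.19)&(P[:,2]>.03)&(P[:,2]<.2);q=P[m]
print(np.histogram(q[:,2],10),q.min(0),q.max(0))
im,d,K,W=cam("wrist");cv2.imwrite("pics/w4.png",im);np.savez("w4",im=im,d=d,K=K,W=W)
E
```

```text
(array([458, 145,  52,  50,  56,  16, 105, 425, 737, 246]), array([0.03002026, 0.04701549, 0.06401072, 0.08100594, 0.09800117,
       0.1149964 , 0.13199162, 0.14898685, 0.16598207, 0.1829773 ,
       0.19997253])) [ 0.50956507 -0.16725832  0.03002026] [0.66989901 0.15455799 0.19997253]
```

View pics/s2.png

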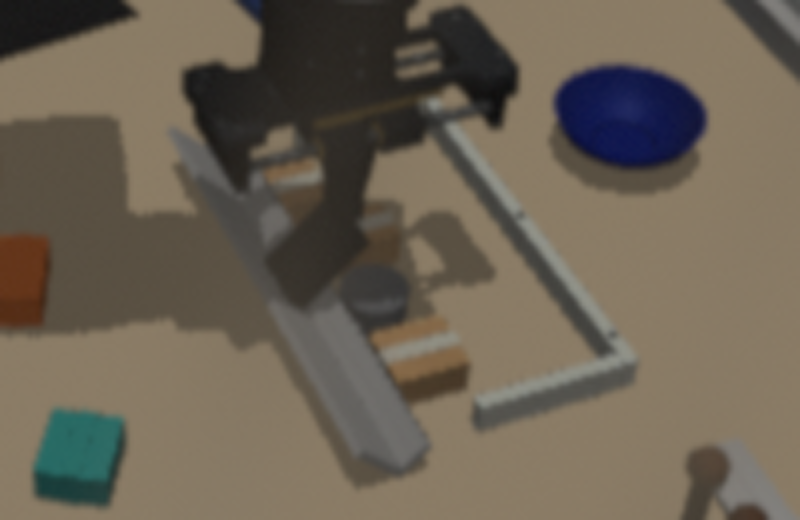

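View pics/w4.png

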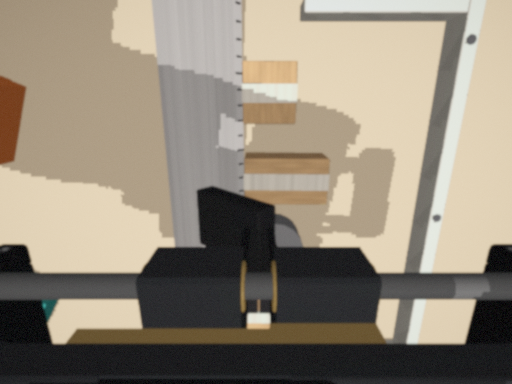

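The side view (enlarged) shows the ruler tipped forward out of the jaws, its grip at (310,260) leaning towards the packs. The wrist view shows its block at (235,215) beside the closed fingers. I'll measure the tilt before mending it.

```bash
python3 - <<'E'
from h import *
s=bot.read_state();print(s["position"],s["force"],s["opening"],s["moment"])
f=np.load("w4.npz");im,d,K,W=f["im"],f["d"],f["K"],f["W"];C=cloud(d,K,W)
for r in (60,120,160):
    print(r,[(c,*C[r,c].round(3)) for c in range(145,260,8)])
print("block")
for r in (195,210,225,240): print(r,[(c,*C[r,c].round(3),int(im[r,c].mean())) for c in range(180,300,8)])
E
```

```text
[ 0.60599835 -0.00279108  0.05839248] [ 1.29478057 -0.46437701  1.9970603 ] 0.006682920956895307 [-0.21044784 -0.13249011  0.00312443]
60 [(145, np.float64(0.522), np.float64(0.103), np.float64(0.001)), (153, np.float64(0.527), np.float64(0.104), np.float64(0.001)), (161, np.float64(0.544), np.float64(0.1), np.float64(0.037)), (169, np.float64(0.548), np.float64(0.101), np.float64(0.035)), (177, np.float64(0.552), np.float64(0.101), np.float64(0.03)), (185, np.float64(0.556), np.float64(0.102), np.float64(0.026)), (193, np.float64(0.56), np.float64(0.103), np.float64(0.021)), (201, np.float64(0.564), np.float64(0.104), np.float64(0.017)), (209, np.float64(0.569), np.float64(0.104), np.float64(0.012)), (217, np.float64(0.574), np.float64(0.104), np.float64(0.013)), (225, np.float64(0.58), np.float64(0.104), np.float64(0.018)), (233, np.float64(0.586), np.float64(0.104), np.float64(0.023)), (241, np.float64(0.591), np.float64(0.104), np.float64(0.022)), (249, np.float64(0.596), np.float64(0.107), np.float64(0.001)), (257, np.float64(0.601), np.float64(0.107), np.float64(0.001))]
120 [(
[... 5363 characters left out ...]
(0.038), 23), (220, np.float64(0.581), np.float64(-0.014), np.float64(0.043), 26), (228, np.float64(0.587), np.float64(-0.01), np.float64(0.051), 22), (236, np.float64(0.593), np.float64(-0.007), np.float64(0.056), 25), (244, np.float64(0.599), np.float64(0.008), np.float64(0.087), 24), (252, np.float64(0.603), np.float64(0.007), np.float64(0.084), 26), (260, np.float64(0.608), np.float64(0.007), np.float64(0.084), 28), (268, np.float64(0.612), np.float64(0.009), np.float64(0.087), 18), (276, np.float64(0.622), np.float64(-0.022), np.float64(0.025), 101), (284, np.float64(0.628), np.float64(-0.02), np.float64(0.026), 112), (292, np.float64(0.634), np.float64(-0.021), np.float64(0.025), 115)]
```

```bash
python3 -m handwheel '[[0,0,0.002,0,0,0],[0,0,0.005,0,0,0],[0,0,0.008,0,0,0],[0,0,0.012,0,0,0],[0,0,0.016,0,0,0],[0,0,0.02,0,0,0],[0,0,0.024,0,0,0],[0,0,0.028,0,0,0]]'
cat > prof.py <<'E'
from h import *
import sys
im,d,K,W=cam("wrist");np.savez(sys.argv[1],im=im,d=d,K=K,W=W);cv2.imwrite(f"pics/{sys.argv[1]}.png",im);C=cloud(d,K,W)
P=C[d>0]
for y in (.10,.06,-.0):
    m=(abs(P[:,1]-y)<.006)&(P[:,0]>.5)&(P[:,0]<.66)&(P[:,2]<.2);q=P[m]
    b=((q[:,0]-.5)//.006).astype(int);print(y,[(round(.503+.006*k,3),round(float(np.median(q[b==k,2])),3)) for k in range(27) if (b==k).sum()>2])
E
python3 prof.py w5
```

```text
time_s: 12.17
position: [0.6054, -0.0027, 0.087]
tcp_rot: [[-0.047, 0.999, 0.0], [0.999, 0.047, -0.0], [-0.0, 0.0, -1.0]]
force: [0.4, 0.0, -0.1]
opening: 0.005
grasp_force: 0.0
0.1 [(0.503, 0.001), (0.509, 0.001), (0.515, 0.001), (0.521, 0.001), (0.527, 0.007), (0.533, 0.007), (0.539, 0.007), (0.545, 0.007), (0.551, 0.007), (0.557, 0.007), (0.563, 0.029), (0.569, 0.028), (0.575, 0.001), (0.581, 0.001), (0.587, 0.001), (0.593, 0.023), (0.599, 0.023), (0.605, 0.023), (0.611, 0.023), (0.617, 0.023), (0.623, 0.023), (0.629, 0.022), (0.635, 0.001), (0.641, 0.001), (0.647, 0.001), (0.653, 0.001), (0.659, 0.001)]
0.06 [(0.503, 0.001), (0.509, 0.001), (0.515, 0.001), (0.521, 0.001), (0.527, 0.007), (0.533, 0.007), (0.539, 0.007), (0.545, 0.007), (0.551, 0.007), (0.557, 0.007), (0.563, 0.007), (0.569, 0.029), (0.575, 0.002), (0.581, 0.001), (0.587, 0.001), (0.593, 0.002), (0.599, 0.002), (0.605, 0.002), (0.611, 0.001), (0.617, 0.002), (0.623, 0.001), (0.629, 0.001), (0.635, 0.001), (0.641, 0.001), (0.647, 0.001), (0.653, 0.001), (0.659, 0.001)]
-0.0 [(0.503, 0.001), (0.509, 0.001), (0.515, 0.001), (0.521, 0.001), (0.527, 0.175), (0.533, 0.007), (0.539, 0.008), (0.545, 0.07), (0.551, 0.071), (0.557, 0.071), (0.563, 0.051), (0.569, 0.029), (0.575, 0.019), (0.581, 0.001), (0.587, 0.001), (0.593, 0.001), (0.599, 0.152), (0.605, 0.122), (0.611, 0.148), (0.617, 0.001), (0.623, 0.001), (0.629, 0.001), (0.635, 0.001), (0.641, 0.001), (0.647, 0.001), (0.653, 0.001), (0.659, 0.001)]
```

Lifting let the ruler fall back flat, with the packs hardly moved. I'll regrip the block by its two ends, where the fingers can go right down to the foot, so the push acts low and can't tip the ruler.

```bash
cat > fit2.py <<'E'
from h import *
import sys
f=np.load(sys.argv[1]+".npz");im,d,K,W=f["im"],f["d"],f["K"],f["W"];C=cloud(d,K,W)
def fit(m,t):
    q=C[m][:,:2];z=np.median(C[m][:,2]);c=q.mean(0);v=np.linalg.svd(q-c,full_matrices=False)[2][0];v*=np.sign(v[1]);n=np.array([v[1],-v[0]])
    L=(q-c)@v;w=(q-c)@n;a=np.percentile(L,[1,99]);b=np.percentile(w,[2,98])
    print(t,len(q),"mid",(c+v*a.mean()+n*b.mean()).round(4),"yaw",(np.degrees(np.arctan2(v[1],v[0]))-90).round(2),"size",np.ptp(a).round(4),np.ptp(b).round(4),"z",z.round(4),"ends",(c+v*a[0]).round(4),(c+v*a[1]).round(4))
B=(d>0)&(abs(C[...,1])<.2)&(C[...,0]>.5)
X=float(sys.argv[2])
fit(B&(C[...,2]>.062)&(C[...,2]<.08)&(abs(C[...,0]-X)<.03),"grip")
fit(B&(C[...,2]>.025)&(C[...,2]<.032)&(abs(C[...,0]+.047*C[...,1]-X-.017)<.009),"fence")
m=(d>0)&(C[...,2]>.017)&(C[...,2]<.034)&(C[...,0]+.047*C[...,1]>X+.024)&(C[...,0]<.71)&(abs(C[...,1])<.128)
n,l,st,_=cv2.connectedComponentsWithStats(m.astype(np.uint8))
for i in range(1,n):
    if st[i,4]>100:
        P=C[l==i];print("pack",P.mean(0).round(3),"near(mouth frame)",(np.percentile((P[:,0]+.047*P[:,1]),1)-.635).round(4),np.round(cv2.minAreaRect((P[:,:2]*1000).astype(np.float32))[1:][0],0),np.round(cv2.minAreaRect((P[:,:2]*1000).astype(np.float32))[2],1))
E
python3 fit2.py w5 .553
```

```text
grip 1351 mid [ 0.5559 -0.002 ] yaw 3.63 size 0.0373 0.0154 z 0.071 ends [ 0.5577 -0.0206] [0.5554 0.0166]
fence 2218 mid [0.5673 0.0514] yaw 2.26 size 0.1807 0.012 z 0.0293 ends [ 0.5734 -0.0388] [0.5662 0.1418]
pack [0.611 0.085 0.023] near(mouth frame) -0.0383 [36. 40.] 2.8
pack [0.626 0.027 0.027] near(mouth frame) -0.0375 [60. 34.] 2.3
pack [ 0.624 -0.022  0.025] near(mouth frame) -0.0357 [29. 45.] 57.2
```

```bash
python3 -m handwheel '[[0,0,0.03,0,0,0],[-0.01,0,0.06,0,0,-0.05],[-0.03,0,0.09,0,0,-0.1],[-0.05,0,0.1,0,0,-0.16],[-0.05,-0.003,0.11,0,0,-0.22],[-0.05,-0.003,0.11,0,0,-0.28],[-0.05,-0.003,0.11,0,0,-0.34],[-0.05,-0.003,0.11,0,0,-0.4]]' 1; python3 -m handwheel '[[0,0,0,0,0,-0.06],[0,0,0,0,0,-0.12],[0,0,0,0,0,-0.18],[0,0,0,0,0,-0.24],[0,0,0,0,0,-0.3],[0,0,0,0,0,-0.36],[0,0,0,0,0,-0.389],[0,0,0,0,0,-0.389]]';python3 -m handwheel '[[0,0,0,0,0,0],[0,0,0,0,0,0],[0,0,0,0,0,0],[0,0,0,0,0,0],[0,0,0,0,0,0],[0,0,0,0,0,0],[0,0,0,0,0,0],[0,0,0,0,0,0]]'; python3 prof.py w6 >/dev/null;python3 fit2.py w6 .553
```

```text
time_s: 12.88
position: [0.5552, -0.0057, 0.1971]
tcp_rot: [[0.688, 0.725, 0.001], [0.725, -0.688, -0.0], [0.001, 0.001, -1.0]]
force: [-0.2, -0.5, -0.0]
opening: 0.528
grasp_force: 0.0
time_s: 13.55
position: [0.5552, -0.0057, 0.1966]
tcp_rot: [[0.999, 0.039, -0.0], [0.039, -0.999, 0.0], [-0.0, -0.0, -1.0]]
force: [0.4, 0.4, 0.5]
opening: 0.99
grasp_force: 0.0
time_s: 14.22
position: [0.5553, -0.0056, 0.1964]
tcp_rot: [[0.999, 0.04, -0.0], [0.04, -0.999, 0.0], [-0.0, -0.0, -1.0]]
force: [-0.7, -0.0, 0.5]
opening: 1.003
grasp_force: 0.0
grip 694 mid [ 0.5554 -0.0055] yaw 3.39 size 0.0428 0.0158 z 0.0711 ends [ 0.5576 -0.0268] [0.5551 0.0159]
fence 1654 mid [ 0.5692 -0.0046] yaw 2.62 size 0.3125 0.0121 z 0.0293 ends [ 0.5793 -0.1606] [0.565  0.1516]
pack [0.626 0.025 0.027] near(mouth frame) -0.0378 [60. 34.] 2.2
pack [ 0.626 -0.09   0.027] near(mouth frame) -0.0386 [50. 44.] 2.2
pack [ 0.62  -0.031  0.025] near(mouth frame) -0.0372 [45. 45.] 46.6
pack [0.61  0.084 0.023] near(mouth frame) -0.0387 [36. 41.] 2.3
```

View pics/w6.png

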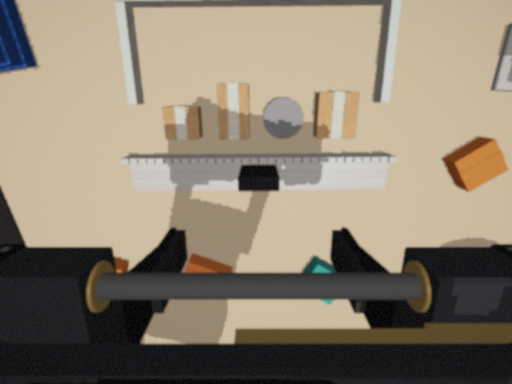

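The wrist view shows the packs square in a line at (182,122), (234,110), (283,117) and (337,115). The ruler is flat, with its grip at (259,178) under the TCP.

```bash
python3 -m handwheel '[[0,0,-0.03,0,0,0.003],[0,0,-0.06,0,0,0.003],[0,0,-0.09,0,0,0.003],[0,0,-0.12,0,0,0.003],[0,0,-0.14,0,0,0.003],[0,0,-0.155,0,0,0.003],[0,0,-0.162,0,0,0.003],[0,0,-0.163,0,0,0.003]]' 1; python3 -m handwheel '[[0,0,0,0,0,0],[0,0,0,0,0,0],[0,0,0,0,0,0],[0,0,0,0,0,0],[0,0,0,0,0,0],[0,0,0,0,0,0],[0,0,0,0,0,0],[0,0,0,0,0,0]]' -1
```

```text
time_s: 14.93
position: [0.5544, -0.0055, 0.032]
tcp_rot: [[0.999, 0.046, -0.003], [0.046, -0.999, 0.001], [-0.003, -0.001, -1.0]]
force: [-0.0, 0.3, -0.5]
opening: 0.999
grasp_force: 0.0
time_s: 15.6
position: [0.5554, -0.0057, 0.0337]
tcp_rot: [[0.999, 0.046, 0.0], [0.046, -0.999, -0.0], [0.0, 0.0, -1.0]]
force: [-1.0, 0.4, 2.6]
opening: 0.505
grasp_force: 30.0
```

```bash
python3 -m handwheel '[[0,0,-0.0005,0,0,0],[0,0,-0.001,0,0,0],[0.001,0,-0.001,0,0,0],[0.003,0,-0.001,0,0,0],[0.005,0,-0.001,0,0,0],[0.008,0.0005,-0.001,0,0,0],[0.011,0.0005,-0.001,0,0,0],[0.014,0.0005,-0.001,0,0,0]]'; python3 -m handwheel '[[0.002,0,0,0,0,0],[0.004,0,0,0,0,0],[0.006,0,0,0,0,0],[0.008,0,0,0,0,0],[0.01,0.0005,0,0,0,0],[0.012,0.0005,0,0,0,0],[0.014,0.0005,0,0,0,0],[0.016,0.001,0,0,0,0]]'
```

```text
time_s: 16.27
position: [0.5645, -0.0052, 0.0344]
tcp_rot: [[0.999, 0.047, -0.01], [0.047, -0.999, 0.0], [-0.01, -0.001, -1.0]]
force: [-9.7, -2.1, 20.2]
opening: 0.503
grasp_force: 30.0
time_s: 16.93
position: [0.5833, -0.0043, 0.0335]
tcp_rot: [[0.999, 0.047, -0.004], [0.047, -0.999, -0.0], [-0.004, 0.0, -1.0]]
force: [-4.3, -1.7, 8.1]
opening: 0.499
grasp_force: 30.0
```

```bash
python3 -m handwheel '[[0.002,0,0,0,0,0],[0.004,0,0,0,0,0],[0.006,0,0,0,0,0],[0.008,0,0,0,0,0],[0.01,0.0005,0,0,0,0],[0.012,0.0005,0,0,0,0],[0.014,0.0005,0,0,0,0],[0.016,0.0005,0,0,0,0]]'; python3 -m handwheel '[[0.002,0,0,0,0,0],[0.004,0,0,0,0,0],[0.005,0,0,0,0,0],[0.006,0,0,0,0,0],[0.007,0.0005,0,0,0,0],[0.008,0.0005,0,0,0,0],[0.009,0.0005,0,0,0,0],[0.01,0.0005,0,0,0,0]]'
python3 -c "
from h import *
s=bot.read_state();print(s['position'],s['force'],s['moment'])"; python3 prof.py w7>/dev/null; python3 fit2.py w7 .61
```

```text
time_s: 17.6
position: [0.5977, -0.0033, 0.0324]
tcp_rot: [[0.999, 0.046, -0.008], [0.046, -0.999, 0.001], [-0.008, -0.001, -1.0]]
force: [-6.4, -1.3, 6.7]
opening: 0.501
grasp_force: 30.0
time_s: 18.27
position: [0.605, -0.0025, 0.0319]
tcp_rot: [[0.999, 0.047, -0.014], [0.047, -0.999, 0.001], [-0.014, -0.002, -1.0]]
force: [-8.3, -0.1, 7.3]
opening: 0.503
grasp_force: 30.0
[ 0.6049613  -0.00246504  0.03188321] [-8.33078777 -0.08084432  7.32618292] [-0.2088741   1.905933   -0.02598815]
grip 2652 mid [ 0.6121 -0.0021] yaw 2.67 size 0.0631 0.0121 z 0.0703 ends [ 0.6136 -0.0336] [0.6107 0.0294]
fence 4570 mid [ 0.6286 -0.0341] yaw 2.62 size 0.1528 0.0171 z 0.027 ends [ 0.6323 -0.1105] [0.6253 0.0422]
pack [0.649 0.027 0.027] near(mouth frame) -0.0006 [30. 34.] 2.8
pack [ 0.649 -0.087  0.026] near(mouth frame) -0.0008 [19. 45.] 2.7
pack [ 0.642 -0.029  0.025] near(mouth frame) -0.0009 [14. 41.] 2.7
pack [0.633 0.085 0.022] near(mouth frame) -0.0009 [ 5. 41.] 2.7
```

```bash
python3 -m handwheel '[[0.001,0,0,0,-0.002,0],[0.002,0,0,0,-0.004,0],[0.003,0,0,0,-0.006,0],[0.004,0,0,0,-0.007,0],[0.005,0,0,0,-0.007,0],[0.006,0,0,0,-0.007,0],[0.007,0.0005,0,0,-0.007,0],[0.008,0.0005,0,0,-0.007,0]]'
```

```text
time_s: 18.98
position: [0.6131, -0.002, 0.0319]
tcp_rot: [[0.999, 0.047, 0.001], [0.047, -0.999, 0.001], [0.001, -0.001, -1.0]]
force: [-9.0, 0.2, 7.6]
opening: 0.498
grasp_force: 30.0
```

```bash
python3 -m handwheel '[[0.0005,0,0,0,0,0],[0.001,0,0,0,0,0],[0.0015,0,0,0,0,0],[0.002,0,0,0,0,0],[0.0025,0,0,0,0,0],[0.003,0,0,0,0,0],[0.0035,0,0,0,0,0],[0.004,0,0,0,0,0]]'
```

```text
time_s: 19.65
position: [0.6168, -0.0018, 0.0319]
tcp_rot: [[0.999, 0.047, 0.0], [0.047, -0.999, 0.002], [0.0, -0.002, -1.0]]
force: [-8.6, 0.0, 7.6]
opening: 0.499
grasp_force: 30.0
```

```bash
python3 -m handwheel '[[0.0005,0,0,0,0,0],[0.001,0,0,0,0,0],[0.0015,0,0,0,0,0],[0.002,0,0,0,0,0],[0.0025,0,0,0,0,0],[0.003,0,0,0,0,0],[0.003,0,0,0,0,0],[0.003,0,0,0,0,0]]'
```

```text
time_s: 20.32
position: [0.62, -0.0018, 0.0319]
tcp_rot: [[0.999, 0.047, 0.0], [0.047, -0.999, 0.002], [0.001, -0.002, -1.0]]
force: [-7.9, 0.6, 6.8]
opening: 0.498
grasp_force: 30.0
```

```bash
cat > chk.py <<'E'
from h import *
import sys
for n in sys.argv[1:]:
    im,d,K,W=cam(n);C=cloud(d,K,W);P=C[(d>0)];P=P[(P[:,0]>.52)&(P[:,0]<.76)&(abs(P[:,1])<.18)&(P[:,2]<.09)]
    u=P[:,0]+.047*P[:,1]
    for y in (-.14,-.115,-.09,-.06,-.03,0,.025,.055,.085,.11,.14):
        m=abs(P[:,1]-y)<.004;q=u[m];z=P[m,2];o=np.argsort(q);q,z=q[o],z[o]
        b=(q*250).astype(int)  # 4mm bins
        print(n,y,' '.join(f"{k*4+2-635}:{np.median(z[b==k])*1000:.0f}" for k in range(145,172) if (b==k).sum()>0))
E
python3 chk.py wrist
```

```text
wrist -0.14 -49:18 -45:16 -41:13 -37:11 -33:10 -29:1 -25:1 -21:26 -17:2 -13:1 -9:1 -5:1 -1:6 3:19 7:19 11:20 15:19 19:22 23:22 27:24 31:25 35:25 39:25 43:25 47:25 51:25
wrist -0.115 -25:25 -21:27 -17:26 -13:27 -9:27 -5:27 -1:27 3:26 31:1 35:1 39:1 43:1 47:1 51:1
wrist -0.09 -25:24 -21:27 -17:27 -13:28 -9:28 -5:28 -1:28 3:27 7:28 11:28 15:28 19:28 23:27 27:28 31:26 35:1 39:1 43:1 47:1 51:1
wrist -0.06 -45:16 -41:14 -37:11 -33:11 -29:1 -25:2 -21:26 -17:2 -13:1 -9:1 -5:1 -1:2 3:1 7:1 11:1 15:1 19:2 23:1 27:1 31:1 35:1 39:1 43:1 47:1 51:1
wrist -0.03 -37:10 -33:10 -29:1 -25:22 -13:25 -9:25 -5:69 -1:70 3:25 7:25 11:25 15:25 19:25 23:25 27:14 31:1 35:1 39:1 43:1 47:1 51:1
wrist 0 -37:11 -33:11 -29:1 -25:1 -21:26 -17:2 -13:71 -9:69 -5:2 -1:1 3:1 7:1 11:1 15:1 19:1 23:1 27:2 31:1 35:1 39:1 43:1 47:2 51:1
wrist 0.025 -37:11 -33:11 -29:20 -21:28 -17:28 -13:28 -9:28 -5:68 -1:63 3:28 7:28 11:28 15:28 19:28 23:28 27:28 31:28 35:28 39:27 43:17 47:1 51:1
wrist 0.055 -45:16 -41:14 -37:11 -33:10 -29:2 -25:1 -21:26 -17:2 -13:1 -9:1 -5:1 -1:1 3:1 7:1 11:1 15:1 19:1 23:1 27:1 31:1 35:1 39:1 43:1 47:1 51:1
wrist 0.085 -29:18 -25:27 -21:27 -17:25 -13:24 -9:24 -5:24 -1:24 3:24 7:24 11:24 15:24 19:10 23:1 27:1 31:1 35:1 39:1 43:1 47:1 51:1
wrist 0.11 -29:18 -25:26 -21:27 -17:26 7:23 11:23 15:2 19:1 23:1 27:1 31:1 35:1 39:1 43:1 47:1 51:1
wrist 0.14 -49:18 -45:17 -41:14 -37:12 -33:10 -29:2 -25:2 -21:26 -17:2 -13:1 -9:1 -5:1 -1:25 3:25 7:25 11:25 15:25 19:25 23:25 27:25 31:25 35:25 39:25 43:25 47:25 51:25
```

```bash
python3 - <<'E'
from h import *
s=bot.read_state();print(s["position"],s["force"],np.round(s["moment"],2),np.round(s["joint_positions"],2))
def cr(n,P,w,h):
    im,d,K,W=cam(n);c=np.linalg.inv(W)@np.append(P,1);p=K@c[:3];p=p[:2]/p[2];x,y=int(p[0]),int(p[1])
    return im[y-h:y+h,x-w:x+w]
P=np.array([.6,0,.03])
a=cv2.resize(cr("side",P,66,50),(396,300),interpolation=cv2.INTER_CUBIC)
b=cv2.resize(cr("scene",P,66,50),(396,300),interpolation=cv2.INTER_CUBIC)
im,d,K,W=cam("wrist");c=cv2.resize(im,(396,297));e=cv2.resize(im[60:300,100:420],(396,297))
o=np.vstack([np.hstack([a,b]),np.hstack([c,e])]);o=np.clip(o.astype(float)*1.3,0,255).astype(np.uint8);cv2.imwrite("pics/comp.png",o);print(o.shape)
E
```

```text
[ 0.62004271 -0.00180237  0.03192465] [-8.69285809  0.25298068  7.42507746] [-0.05  1.86  0.04] [-10.53  43.55  90.09   0.14  46.35  76.71]
(597, 792, 3)
```

View pics/comp.png

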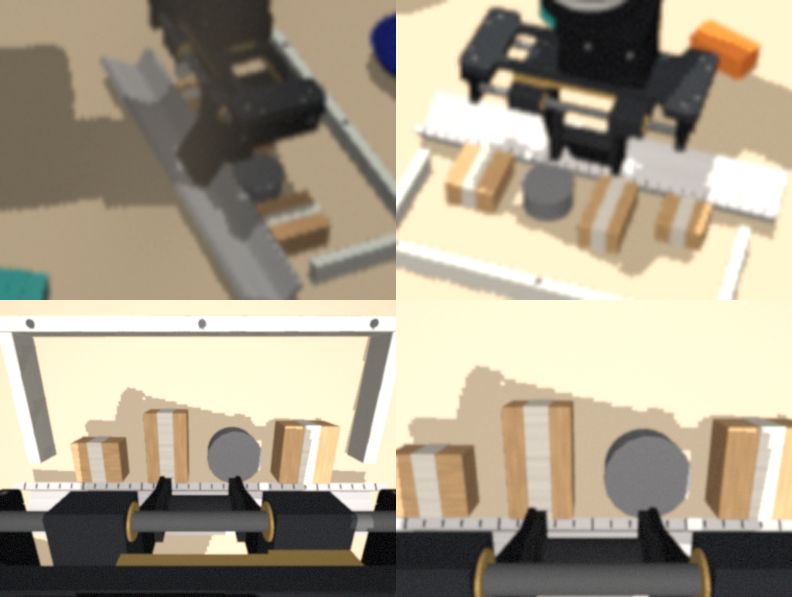

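The composite shows the ruler still tipped forward, with the packs in a straight line and the finger tips ending at the fence top (about (540,512) and (650,512) in the enlarged wrist view). I'll check from the depth where the fingers really are relative to the TCP.

```bash
python3 - <<'E'
from h import *
def tool(n,rows,cols):
    if n: f=np.load(n+".npz");im,d=f["im"],f["d"]
    else: im,d,_,_=cam("wrist")
    c=cams.calibration("wrist");K=np.array(c["mtx"]);T=np.array(c["tool_from_camera"]);C=cloud(d,K,T)
    g=im.mean(2)
    for r in rows: print(n,r,[(k,*(C[r,k]*1000).round().astype(int).tolist()) for k in cols if g[r,k]<60 and C[r,k,2]<.06 and d[r,k]>0])
tool(None,range(222,262,4),range(200,240,4))
print()
tool("w6",range(226,275,5),range(160,190,5))
tool("w2",range(226,275,8),range(160,190,5))
E
```

```text
None 222 []
None 226 []
None 230 [(208, 12, -29, -14), (212, 12, -27, -15)]
None 234 [(208, 12, -29, -20), (212, 11, -27, -18), (216, 10, -25, -17), (220, 10, -22, -17)]
None 238 [(204, 12, -30, -26), (208, 12, -28, -24), (212, 11, -26, -23), (216, 11, -24, -23), (220, 9, -22, -19)]
None 242 [(204, 12, -29, -31), (208, 12, -27, -29), (212, 11, -25, -28), (216, 11, -23, -28), (220, 7, -22, -21)]
None 246 [(200, 12, -30, -35), (204, 12, -28, -35), (208, 11, -27, -32), (212, 11, -25, -32), (216, 10, -23, -31)]
None 250 [(200, 12, -30, -38), (204, 13, -27, -40), (208, 11, -26, -36), (212, 11, -24, -37), (216, 11, -22, -37), (220, 4, -22, -23)]
None 254 [(200, 12, -29, -44), (204, 11, -27, -40), (208, 11, -25, -41), (212, 10, -24, -40), (216, 8, -22, -35), (220, 8, -20, -36), (224, 8, -18, -36), (228, 8, -16, -36), (232, 8, -14, -36), (236, 8, -12, -36)]
None 258 [(200, 12, -28, -47), (204, 11, -27, -44), (208, 11, -25, -45), (212, 11, -23, -45), (216, 6, -22, -36), (220, 6, -20, -37), (224, 7, -18, -38), (228, 6, -16, -36), (232, 6, -14, -37), (236, 7, -12, -37)]

w6 226 []
w6 231 [(170,
[... 928 characters left out ...]
 (180, -7, -44, -28)]
w2 226 []
w2 234 [(170, 12, -50, -20), (175, 11, -48, -17), (180, 10, -45, -17)]
w2 242 [(165, 12, -50, -30), (170, 10, -48, -27), (175, 11, -45, -28), (180, 9, -44, -24)]
w2 250 [(160, 12, -50, -39), (165, 10, -48, -36), (170, 11, -45, -37), (175, 9, -44, -34), (180, 6, -43, -27), (185, 0, -43, -17)]
w2 258 [(160, 11, -48, -44), (165, 11, -46, -44), (170, 8, -45, -40), (175, 5, -44, -35), (180, 1, -44, -27), (185, -5, -44, -17)]
w2 266 [(160, 11, -46, -51), (165, 10, -44, -51), (170, 5, -44, -42), (175, 2, -44, -37), (180, -4, -44, -28)]
w2 274 [(160, 35, -30, -96), (165, 34, -28, -95), (170, 34, -27, -95), (175, 34, -25, -95), (180, 34, -24, -95), (185, 34, -22, -95)]
```

The depth shows the fingertips end about 12 mm behind the reported TCP, not 25 mm ahead. Both grips therefore only caught the top of the block. I'll release the ruler and regrip across its thickness, about 40 mm deeper, so the push goes through the pad faces.

```bash
python3 -m handwheel '[[0,0,0,0,0,0],[0,0,0,0,0,0],[0,0,0,0,0,0],[0,0,0.02,0,0,0],[0,0,0.05,0,0,0],[-0.005,0,0.09,0,0,0.05],[-0.015,0,0.12,0,0,0.1],[-0.025,0,0.14,0,0,0.16]]' 1; python3 -m handwheel '[[-0.01,0,0,0,0,0.06],[-0.015,-0.003,0,0,0,0.12],[-0.015,-0.003,0,0,0,0.18],[-0.015,-0.003,0,0,0,0.24],[-0.015,-0.003,0,0,0,0.3],[-0.015,-0.003,0,0,0,0.36],[-0.015,-0.003,0,0,0,0.42],[-0.015,-0.003,0,0,0,0.48]]'; python3 -m handwheel '[[0,0,0,0,0,0.06],[0,0,0,0,0,0.12],[0,0,0,0,0,0.145],[0,0,0,0.0,0,0.145],[0,0,0,0,0,0.145],[0,0,0,0,0,0.145],[0,0,0,0,0,0.145],[0,0,0,0,0,0.145]]'; python3 prof.py w8;python3 fit2.py w8 .583
python3 -c "
from h import *
s=bot.read_state();print(s['position'],s['force'],np.round(s['tcp_rot'],4))"
```

```text
time_s: 21.23
position: [0.6037, -0.0031, 0.176]
tcp_rot: [[0.932, 0.363, 0.02], [0.363, -0.932, 0.003], [0.02, 0.004, -1.0]]
force: [0.6, -0.2, -0.1]
opening: 0.977
grasp_force: 0.0
time_s: 21.9
position: [0.587, -0.0058, 0.1725]
tcp_rot: [[0.237, 0.972, 0.005], [0.971, -0.237, 0.013], [0.014, 0.002, -1.0]]
force: [-0.1, 0.4, -0.3]
opening: 1.002
grasp_force: 0.0
time_s: 22.57
position: [0.5864, -0.0057, 0.1725]
tcp_rot: [[-0.044, 0.999, 0.0], [0.999, 0.044, 0.014], [0.014, 0.001, -1.0]]
force: [-0.0, -0.0, 0.7]
opening: 1.0
grasp_force: 0.0
0.1 [(0.503, 0.001), (0.509, 0.001), (0.515, 0.002), (0.521, 0.001), (0.527, 0.001), (0.533, 0.001), (0.539, 0.001), (0.545, 0.001), (0.551, 0.002), (0.557, 0.008), (0.563, 0.007), (0.569, 0.007), (0.575, 0.007), (0.581, 0.007), (0.587, 0.007), (0.593, 0.029), (0.599, 0.002), (0.605, 0.001), (0.611, 0.002), (0.617, 0.023), (0.623, 0.023), (0.629, 0.023), (0.635, 0.023), (0.641, 0.023), (0.647, 0.023), (0.653, 0.001), (0.659, 0.002)]
0.06 [(0.503, 0.001), (0.509, 0.001), (0.515, 0.001), (0.521, 0.001), (0.527, 0.001), (0.533, 0.001), (0.539, 0.00
[... 722 characters left out ...]
.001), (0.653, 0.001), (0.659, 0.001)]
grip 747 mid [ 0.5815 -0.0028] yaw 2.81 size 0.0425 0.0154 z 0.0711 ends [ 0.5826 -0.024 ] [0.5805 0.0184]
fence 1494 mid [0.5976 0.0165] yaw 2.55 size 0.2775 0.0059 z 0.0293 ends [ 0.6038 -0.1221] [0.5915 0.1551]
pack [0.63  0.086 0.023] near(mouth frame) -0.0181 [37. 38.] 2.3
pack [0.646 0.028 0.027] near(mouth frame) -0.0171 [60. 34.] 2.3
pack [ 0.641 -0.029  0.025] near(mouth frame) -0.0162 [45. 45.] 5.7
pack [ 0.646 -0.087  0.027] near(mouth frame) -0.0173 [51. 44.] 3.2
[ 0.58637167 -0.00568251  0.17245273] [0.30587392 0.55120039 0.1404813 ] [[-4.450e-02  9.990e-01  1.000e-04]
 [ 9.989e-01  4.450e-02  1.400e-02]
 [ 1.390e-02  8.000e-04 -9.999e-01]]
```

```bash
python3 -m handwheel '[[-0.002,0.001,0,-0.003,0,0],[-0.005,0.003,-0.01,-0.007,0,0],[-0.005,0.003,-0.03,-0.007,0,0],[-0.005,0.003,-0.05,-0.007,0,0],[-0.005,0.003,-0.07,-0.007,0,0],[-0.005,0.003,-0.09,-0.007,0,0],[-0.005,0.003,-0.105,-0.007,0,0],[-0.005,0.003,-0.11,-0.007,0,0]]' -0.22;  python3 -m handwheel '[[0,0,-0.003,0,0,0],[0,0,-0.008,0,0,0],[0,0,-0.013,0,0,0],[0,0,-0.018,0,0,0],[0,0,-0.023,0,0,0],[0,0,-0.027,0,0,0],[0,0,-0.03,0,0,0],[0,0,-0.03,0,0,0]]'
```

```text
time_s: 23.28
position: [0.5795, -0.0022, 0.0601]
tcp_rot: [[-0.045, 0.999, -0.004], [0.999, 0.045, 0.001], [0.001, -0.004, -1.0]]
force: [-0.2, 0.3, 0.3]
opening: 0.474
grasp_force: 0.0
time_s: 23.95
position: [0.5809, -0.0026, 0.0318]
tcp_rot: [[-0.045, 0.999, -0.001], [0.999, 0.045, 0.0], [0.0, -0.001, -1.0]]
force: [0.1, -0.1, 0.9]
opening: 0.389
grasp_force: 0.0
```

```bash
python3 -m handwheel '[[0,0,-0.002,0,0,0],[0,0,-0.004,0,0,0],[0,0,-0.006,0,0,0],[0,0,-0.008,0,0,0],[0,0,-0.009,0,0,0],[0,0,-0.01,0,0,0],[0,0,-0.01,0,0,0],[0,0,-0.01,0,0,0]]'; python3 -m handwheel '[[0,0,0,0,0,0],[0,0,0,0,0,0],[0,0,0,0,0,0],[0,0,0,0,0,0],[0,0,0,0,0,0],[0,0,0,0,0,0],[0,0,0,0,0,0],[0,0,0,0,0,0]]' -1
```

```text
time_s: 24.62
position: [0.5813, -0.0027, 0.0224]
tcp_rot: [[-0.045, 0.999, 0.0], [0.999, 0.045, 0.0], [0.0, 0.0, -1.0]]
force: [0.8, -0.5, -0.6]
opening: 0.394
grasp_force: 0.0
time_s: 25.28
position: [0.581, -0.0026, 0.0225]
tcp_rot: [[-0.045, 0.999, -0.001], [0.999, 0.045, 0.0], [0.0, -0.001, -1.0]]
force: [-1.2, -0.7, 0.1]
opening: 0.178
grasp_force: 30.0
```

```bash
python3 -m handwheel '[[0.002,0,0,0,0,0],[0.004,0,0,0,0,0],[0.006,0,0,0,0,0],[0.008,0.0005,0,0,0,0],[0.01,0.0005,0,0,0,0],[0.012,0.0005,0,0,0,0],[0.014,0.0005,0,0,0,0],[0.016,0.001,0,0,0,0]]'; python3 -m handwheel '[[0.001,0,0,0,0,0],[0.0025,0,0,0,0,0],[0.004,0,0,0,0,0],[0.0055,0,0,0,0,0],[0.007,0,0,0,0,0],[0.008,0.0005,0,0,0,0],[0.009,0.0005,0,0,0,0],[0.01,0.0005,0,0,0,0]]'
```

```text
time_s: 25.95
position: [0.5966, -0.0018, 0.0225]
tcp_rot: [[-0.045, 0.999, -0.002], [0.999, 0.045, -0.0], [-0.0, -0.002, -1.0]]
force: [-5.7, -2.3, 7.3]
opening: 0.178
grasp_force: 30.0
time_s: 26.62
position: [0.6025, -0.0009, 0.0226]
tcp_rot: [[-0.046, 0.999, -0.01], [0.999, 0.046, 0.001], [0.001, -0.01, -1.0]]
force: [-10.7, -1.7, 11.4]
opening: 0.182
grasp_force: 30.0
```

```bash
python3 -m handwheel '[[0.001,0,0,0,-0.002,0],[0.002,0,0,0,-0.004,0],[0.003,0,0,0,-0.005,0],[0.004,0,0,0,-0.005,0],[0.005,0,0,0,-0.005,0],[0.006,0,0,0,-0.005,0],[0.007,0,0,0,-0.005,0],[0.008,0,0,0,-0.005,0]]'; python3 chk.py wrist | sed -n '1p;2p;4p;8p;10p;11p'
```

```text
time_s: 27.28
position: [0.6105, -0.0005, 0.0225]
tcp_rot: [[-0.046, 0.999, -0.0], [0.999, 0.046, 0.001], [0.001, -0.0, -1.0]]
force: [-10.5, -0.5, 9.9]
opening: 0.18
grasp_force: 30.0
wrist -0.14 
wrist -0.115 
wrist -0.06 -37:8 -9:29 -5:29
wrist 0.055 -53:1 -49:2 -45:8 -41:7 -37:8 -33:7 -29:7 -25:8 -21:8 -17:7 -13:7 -9:27 -5:29 -1:1 3:1 7:1 11:1 15:1 19:1 23:1 27:1 31:1 35:1 39:1 43:1 47:1 51:1
wrist 0.11 -53:1 -49:2 -45:7 -41:7 -37:8 -33:7 -29:8 -25:7 -21:7 -17:7 -13:7 -9:24 -5:29 -1:22 3:1 7:2 11:2 15:2 19:2 23:2 27:22 31:22 35:1 39:1 43:1 47:1 51:1
wrist 0.14 -9:6 -1:5
```

```bash
python3 -m handwheel '[[0.0005,0,0,0,0,0],[0.001,0,0,0,0,0],[0.0015,0,0,0,0,0],[0.002,0,0,0,0,0],[0.0025,0,0,0,0,0],[0.003,0,0,0,0,0],[0.0035,0,0,0,0,0],[0.004,0,0,0,0,0]]'; python3 -m handwheel '[[0.0005,0,0,0,0,0],[0.001,0,0,0,0,0],[0.001,0,0,0,0,0],[0.0015,0,0,0,0,0],[0.0015,0,0,0,0,0],[0.002,0,0,0,0,0],[0.002,0,0,0,0,0],[0.002,0,0,0,0,0]]'
```

```text
time_s: 28.0
position: [0.6137, -0.0005, 0.0225]
tcp_rot: [[-0.046, 0.999, -0.002], [0.999, 0.046, 0.001], [0.001, -0.002, -1.0]]
force: [-12.1, -0.6, 12.3]
opening: 0.182
grasp_force: 30.0
time_s: 28.67
position: [0.6141, -0.0005, 0.0225]
tcp_rot: [[-0.047, 0.999, -0.005], [0.999, 0.047, 0.001], [0.001, -0.005, -1.0]]
force: [-14.6, -2.3, 14.2]
opening: 0.174
grasp_force: 30.0
```

```bash
python3 -m handwheel '[[0.001,0,0,0,-0.001,0],[0.002,0,0,0,-0.002,0],[0.003,0,0,0,-0.003,0],[0.004,0,0,0,-0.003,0],[0.005,0,0,0,-0.003,0],[0.006,0,0,0,-0.003,0],[0.006,0,0,0,-0.003,0],[0.006,0,0,0,-0.003,0]]'; python3 -c "
from h import *
s=bot.read_state();print(s['position'],s['force'],s['moment'],np.round(s['tcp_rot'],4))"
```

```text
time_s: 29.33
position: [0.6141, -0.0004, 0.0225]
tcp_rot: [[-0.047, 0.999, -0.012], [0.999, 0.047, 0.002], [0.002, -0.012, -1.0]]
force: [-23.1, -3.2, 22.9]
opening: 0.179
grasp_force: 30.0
[ 6.14110440e-01 -4.38613826e-04  2.25244479e-02] [-23.07557665  -3.17141469  22.89596309] [-0.7016926   4.16227148  0.01966961] [[-0.0475  0.9988 -0.012 ]
 [ 0.9989  0.0475  0.0016]
 [ 0.0022 -0.012  -0.9999]]
```

```bash
python3 -m handwheel '[[-0.003,0,0,0,0.001,0],[-0.006,0,0,0,0.003,0],[-0.009,0,0,0,0.005,0],[-0.013,-0.0005,0,0,0.008,0],[-0.02,-0.001,0,0,0.008,0],[-0.03,-0.0015,0,0,0.008,0],[-0.045,-0.002,0,0,0.008,0],[-0.06,-0.003,0,0,0.008,0]]'; python3 chk.py wrist scene side | grep -v -e '-0.06 ' -e ' 0 ' -e '0.055 '
```

```text
time_s: 30.0
position: [0.5692, -0.0046, 0.0225]
tcp_rot: [[-0.045, 0.999, 0.005], [0.999, 0.045, -0.001], [-0.001, 0.005, -1.0]]
force: [-0.4, 0.1, -0.7]
opening: 0.184
grasp_force: 30.0
wrist -0.14 
wrist -0.115 
wrist -0.09 -53:7
wrist -0.03 -37:1
wrist 0.025 -53:7 -49:29 -45:30 -41:1 -37:1 -33:1 -29:1 -25:1 -21:1 -17:1 -13:1 -9:1 -5:1 -1:13 3:28 7:28 11:27 15:28 19:28 23:27 27:27 31:27 35:28 39:27 43:27 47:28 51:27
wrist 0.085 -53:7 -49:29 -45:30 -41:1 -37:1 -33:1 -29:1 -25:1 -21:1 -17:1 -13:1 -9:1 -5:1 -1:12 3:24 7:24 11:23 15:24 19:23 23:23 27:23 31:23 35:23 47:2 51:1
wrist 0.11 -53:8 -49:29 -45:29 -41:1 -37:1 -33:1 -29:1 -25:1 -21:1 -17:1 -13:1 -9:1 -5:1 -1:1 3:1 7:1 11:2 15:2 19:2 23:2 27:2 31:22 35:2 39:1 43:1 47:1 51:1
wrist 0.14 
scene -0.14 -53:13 -49:12 -45:-1 -41:0 -37:-1 -33:-0 -29:-1 -25:-1 -21:-1 -17:-1 -13:0 -9:0 -5:-1 -1:16 3:12 7:22 11:18 15:21 19:20 23:24 27:11 31:23 35:22 39:23 43:22 47:24 51:23
scene -0.115 -53:24 -49:15 -45:2 -41:-0 -37:-2 -33:-1 -29:0 -25:-1 31:-1 39:0 43:-0 47:-2 51:-0
scene -0.09 -53:24 -49:13 -45:-0 -41:-0 -37:1 -33:-0 -29:-1 -25:-2 -1:27 
[... 1058 characters left out ...]
:-1 -33:-2 -29:-0 -25:-2 -21:-2 -17:-0 -13:-2 -9:-0 -5:-1 -1:2 3:9 7:9 11:2 15:8 19:1 23:4 27:-2 31:6 35:-0 39:2 43:-0 47:-1 51:-2
side -0.09 -53:25 -49:26 -37:-2 -33:-2 -29:-1 -25:0 -21:0 -17:-1 -13:-1 -9:0 -5:-0 -1:15 3:26 7:26 11:24 15:25 19:26 23:25 27:25 31:25 35:26 39:25 43:24 47:26 51:25
side -0.03 -53:25 -49:25 -37:2 -33:-0 -29:-2 -25:-0 -21:0 -17:-1 -13:-0 -9:0 -5:-1 -1:11 3:24 7:24 11:23 15:24 19:23 23:23 27:23 31:23 35:23 39:24 43:23 47:-1 51:-1
side 0.025 -33:-0 -29:-1 -25:-0 -21:-0 -17:-0 -13:-1 -9:-1 -5:-0 -1:15 3:25 7:25 11:25 15:25 19:26 23:27 27:25 31:26 35:24 39:24 43:24 47:25 51:24
side 0.085 31:20 35:22 47:-3 51:-3
side 0.11 -17:-3 -13:-1 51:-1
side 0.14 31:25 39:13 43:24
```

All four packs' near edges read in the same bin as the wall ends, so they are flush with the mouth. Now I'll return the ruler.

```bash
python3 -m handwheel '[[0,0,0.02,0,0,0],[0,0,0.05,0,0,0],[0,0,0.08,0,0,0],[0,0,0.1,0,0,0],[-0.005,0.005,0.1,0,0,0.05],[-0.02,0.02,0.1,0,0,0.1],[-0.035,0.05,0.1,0,0,0.15],[-0.05,0.08,0.1,0,0,0.2]]'; python3 -m handwheel '[[-0.015,0.03,0,0,0,0.05],[-0.03,0.06,0,0,0,0.1],[-0.045,0.09,0,0,0,0.15],[-0.06,0.12,0,0,0,0.2],[-0.075,0.15,0,0,0,0.25],[-0.09,0.18,0,0,0,0.3],[-0.105,0.21,0,0,0,0.35],[-0.115,0.24,0,0,0,0.4]]'; python3 -m handwheel '[[0,0.02,0,0,0,0.05],[0,0.025,0,0,0,0.1],[0,0.025,0,0,0,0.15],[0,0.025,0,0,0,0.2],[0,0.025,0,0,0,0.25],[0,0.025,0,0,0,0.261],[0,0.025,0,0,0,0.261],[0,0.025,0,0,0,0.261]]'
python3 -c "
from h import *
s=bot.read_state();R=np.array(s['tcp_rot']);print(s['position'],s['force'],R.round(4),np.degrees(np.arctan2(R[1,1],R[0,1])))
im,d,K,W=cam('wrist');np.savez('w9',im=im,d=d,K=K,W=W);C=cloud(d,K,W);P=C[d>0]
P=P[(abs(P[:,0]-.4)<.2)&(abs(P[:,1]-.34)<.1)]
F=P[(P[:,2]>.122)&(P[:,2]<.134)];r=cv2.minAreaRect((F[:,:2]*1000).astype(np.float32));print('fence',len(F),r)
G=P[(P[:,2]>.108-.006)&(P[:,2]<.113)];print('foot',len(G),cv2.minAreaRect((G[:,:2]*1000).astype(np.float32)))
"
```

```text
time_s: 30.82
position: [0.5187, 0.0758, 0.1225]
tcp_rot: [[-0.432, 0.902, 0.003], [0.902, 0.432, 0.0], [-0.001, 0.003, -1.0]]
force: [0.2, 0.9, -2.1]
opening: 0.179
grasp_force: 30.0
time_s: 31.48
position: [0.4015, 0.3177, 0.1222]
tcp_rot: [[-0.949, 0.315, -0.0], [0.315, 0.949, 0.0], [0.0, 0.0, -1.0]]
force: [0.2, -0.8, -2.6]
opening: 0.182
grasp_force: 30.0
time_s: 32.15
position: [0.4029, 0.3412, 0.1223]
tcp_rot: [[-0.981, -0.193, 0.001], [-0.193, 0.981, 0.0], [-0.001, 0.0, -1.0]]
force: [0.1, -0.2, -2.9]
opening: 0.181
grasp_force: 30.0
[0.40285405 0.34116063 0.12228265] [ 0.07892605 -0.20133573 -2.92441265] [[-9.812e-01 -1.928e-01  5.000e-04]
 [-1.928e-01  9.812e-01  4.000e-04]
 [-6.000e-04  3.000e-04 -1.000e+00]] 101.11766661825878
fence 3113 ((372.00994873046875, 338.2866516113281), (198.1001434326172, 33.97941970825195), 11.015484809875488)
foot 14644 ((381.0098876953125, 331.3713684082031), (222.2534637451172, 39.25667953491211), 11.106830596923828)
```

```bash
python3 -m handwheel '[[-0.003,0.001,-0.01,0,0,0.002],[-0.006,0.001,-0.03,0,0,0.002],[-0.0065,0.001,-0.05,0,0,0.002],[-0.0065,0.001,-0.07,0,0,0.002],[-0.0065,0.001,-0.085,0,0,0.002],[-0.0065,0.001,-0.091,0,0,0.002],[-0.0065,0.001,-0.094,0,0,0.002],[-0.0065,0.001,-0.095,0,0,0.002]]'; python3 -m handwheel '[[0,0,-0.0005,0,0,0],[0,0,-0.001,0,0,0],[0,0,-0.0015,0,0,0],[0,0,-0.002,0,0,0],[0,0,-0.002,0,0,0],[0,0,-0.002,0,0,0],[0,0,-0.002,0,0,0],[0,0,-0.002,0,0,0]]'
python3 - <<'E'
from h import *
im,d,K,W=cam("scene");C=cloud(d,K,W);P=C[d>0];P=P[(abs(P[:,0]-.4)<.2)&(abs(P[:,1]-.34)<.08)]
v=np.array([np.cos(np.radians(11.3)),np.sin(np.radians(11.3))]);n=np.array([-v[1],v[0]])
F=P[(P[:,2]>.022)&(P[:,2]<.04)];L=(F[:,:2]-[.3964,.342])@v;w=(F[:,:2]-[.3964,.342])@n
k=(w>0)&(w<.03);print(k.sum(),np.percentile(L[k],[0,1,99,100]),np.median(w[k]))
print(bot.read_state()["position"],bot.read_state()["force"])
E
```

```text
time_s: 32.87
position: [0.3961, 0.3419, 0.0273]
tcp_rot: [[-0.98, -0.198, 0.0], [-0.198, 0.98, 0.0], [-0.0, 0.0, -1.0]]
force: [0.5, 0.8, -2.4]
opening: 0.185
grasp_force: 30.1
time_s: 33.53
position: [0.3958, 0.3418, 0.0255]
tcp_rot: [[-0.98, -0.199, 0.0], [-0.199, 0.98, 0.0], [-0.0, 0.0, -1.0]]
force: [0.5, -0.2, -2.7]
opening: 0.182
grasp_force: 30.1
189 [0.00430403 0.00715976 0.16142426 0.16240858] 0.015333866977400166
[0.39583409 0.34185632 0.02550229] [ 0.05256367  0.25067027 -2.71860507]
```

```bash
python3 -m handwheel '[[0,0,-0.0003,0,0,0],[0,0,-0.0006,0,0,0],[0,0,-0.0009,0,0,0],[0,0,-0.0009,0,0,0],[0,0,-0.0009,0,0,0],[0,0,-0.0009,0,0,0],[0,0,-0.0009,0,0,0],[0,0,-0.0009,0,0,0]]'; python3 -m handwheel '[[0,0,0,0,0,0],[0,0,0,0,0,0],[0,0,0,0,0,0],[0,0,0,0,0,0],[0,0,0,0,0,0],[0,0,0.001,0,0,0],[0,0,0.003,0,0,0],[0,0,0.006,0,0,0]]' 0; python3 -m handwheel '[[0,0,0.02,0,0,0],[0,0,0.05,0,0,0],[0,0,0.08,0,0,0],[0,0,0.11,0,0,0],[0,0,0.14,0,0,0],[0,0,0.17,0,0,0],[0,0,0.2,0,0,0],[0,0,0.2,0,0,0]]' 1; python3 -m handwheel '[[0,0,0,0,0,0],[0,0,0,0,0,0],[0,0,0,0,0,0],[0,0,0,0,0,0],[0,0,0,0,0,0],[0,0,0,0,0,0],[0,0,0,0,0,0],[0,0,0,0,0,0]]'
sed -i 's/np.savez(sys.argv\[1\],/np.savez(sys.argv[1],/' rul.py; python3 rul.py w10.npz
cat > mat.py <<'E'
from h import *
f=np.load("w10.npz");im,d,K,W=f["im"],f["d"],f["K"],f["W"];g=cv2.cvtColor(im,cv2.COLOR_BGR2GRAY).astype(int);C=cloud(d,K,W)
# expected mat edges projected: per-station search of edges across the width
v=np.array([np.cos(np.radians(11.3)),np.sin(np.radians(11.3))]);n=np.array([-v[1],v[0]]);c0=np.array([.3964,.342]);Wi=np.linalg.inv(W)
def val(L,w,z=.003):
    p=c0+v*L+n*w;q=Wi@np.array([*p,z,1]);q=K@q[:3];u=q[:2]/q[2];return cv2.remap(g.astype(np.float32),np.float32([[u[0]]]),np.float32([[u[1]]]),1)[0,0]
ws=np.arange(-.05,.0501,.0005)
for L in (-.15,-.12,-.09,-.06,.03,.06):
    a=np.array([val(L,w) for w in ws]);da=np.diff(a)
    i=np.argmin(np.where(ws[:-1]<-.03,da,99));j=np.argmax(np.where(ws[:-1]>.03,da,-99));k=np.argmax(np.where((ws[:-1]>-.034)&(ws[:-1]<-.015),da,-99))
    print(L,"mat edges",ws[i].round(4),ws[j].round(4),"foot rear edge(z3)",ws[k].round(4))
ls=np.arange(-.18,-.15,.0005)
for w in (-.032,-.01,0,.03):
    a=np.array([val(l,w) for l in ls]);print(w,"near edge mat",ls[np.argmin(np.diff(a))].round(4),"ruler",ls[np.argmax(np.diff(a))].round(4))
E
python3 mat.py
```

```text
time_s: 34.25
position: [0.3958, 0.3418, 0.0253]
tcp_rot: [[-0.98, -0.199, 0.0], [-0.199, 0.98, 0.0], [-0.0, 0.0, -1.0]]
force: [-1.0, -0.5, 4.9]
opening: 0.182
grasp_force: 30.1
time_s: 34.92
position: [0.3957, 0.3417, 0.0305]
tcp_rot: [[-0.98, -0.199, -0.001], [-0.199, 0.98, -0.0], [0.001, -0.0, -1.0]]
force: [0.4, 0.6, 1.1]
opening: 0.494
grasp_force: 0.0
time_s: 35.58
position: [0.3991, 0.3438, 0.2369]
tcp_rot: [[-0.98, -0.199, 0.011], [-0.199, 0.98, 0.006], [-0.012, 0.004, -1.0]]
force: [0.8, 0.8, 0.0]
opening: 0.971
grasp_force: 0.0
time_s: 36.25
position: [0.3957, 0.3418, 0.2302]
tcp_rot: [[-0.98, -0.199, -0.001], [-0.199, 0.98, -0.0], [0.001, -0.0, -1.0]]
force: [0.7, -0.7, -0.0]
opening: 1.002
grasp_force: 0.0
grip 539 mid [0.3973 0.3423] ang 11.48 size 0.0427 0.0149 z 0.0741 rect [397.4 342.3] [43.1 15.1] 11.5
fence 1241 mid [0.3893 0.358 ] ang 11.35 size 0.3051 0.006 z 0.0323 rect [438.6 357.4] [405.5  27.6] 11.1
mat 5000 mid [0.3966 0.3421] ang 11.78 size 0.336 0.0755 z 0.0043 rect [435.  349.6] [416.1  77.2] 11.3
0.78 [0.3984 0.346  0.055 ]
0.35 [0.6484 0.3257 0.055 ]
-0.15 mat edges -0.039 0.0385 foot rear edge(z3) -0.027
-0.12 mat edges -0.039 0.0395 foot rear edge(z3) -0.0265
-0.09 mat edges -0.04 0.039 foot rear edge(z3) -0.0265
-0.06 mat edges -0.0395 0.039 foot rear edge(z3) -0.0265
0.03 mat edges -0.039 0.039 foot rear edge(z3) -0.026
0.06 mat edges -0.0395 0.0385 foot rear edge(z3) -0.0265
-0.032 near edge mat -0.17 ruler -0.155
-0.01 near edge mat -0.17 ruler -0.161
0 near edge mat -0.17 ruler -0.1605
0.03 near edge mat -0.169 ruler -0.163
```

```bash
python3 chk.py scene | grep -e '-0.09 ' -e '-0.03 ' -e '0.025' -e '0.085' | cut -c1-150; python3 -c "
from rig import bot
print(bot.hand_in())"
```

```text
scene -0.09 -53:-1 -49:-3 -45:-0 -41:-2 -37:-1 -33:-0 -29:-0 -25:-1 -1:26 3:26 7:25 11:25 15:27 19:25 23:27 27:25 31:26 35:26 39:25 43:25 47:25 51:12
scene -0.03 -53:-0 -49:-1 -45:-1 -41:-0 -37:-1 -33:-1 -29:-2 -25:-2 -1:22 3:23 7:24 11:22 15:23 19:24 23:22 27:24 31:23 35:23 39:24 43:12 47:3 51:1
scene 0.025 -53:-0 -49:-0 -45:0 -41:0 -37:-1 -33:-0 -29:-0 -25:0 -1:26 3:26 7:26 11:27 15:25 19:26 23:25 27:25 31:26 35:27 39:25 43:26 47:26 51:27
scene 0.085 -53:-1 -49:-1 -45:-1 -41:1 -37:-1 -33:-1 -29:-0 -25:1 -21:0 3:22 7:22 11:22 15:22 19:21 23:22 27:21 31:21 35:14 39:-1 43:-1 47:-1 51:-0
the job is handed in; nothing more can be done
None
```

The job is handed in at about 36 s: all four packs measured flush with the rack's mouth (to the camera's few millimetres), and the ruler is back on its mat within about 1 mm and 0.2° of centred, though it tipped out of the jaws twice before a deeper third grip held, and I did not rule out the gripper touching a pack during those slips.

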